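Clamp the spare filter cartridge in its bracket

ROBOT

A 6-joint arm with a two-finger parallel gripper is mounted at the origin on the work surface. World frame = base frame: x ahead of the robot, y to its left, z up, the work surface at z = 0. Lengths are in m, angles in rad, forces in N, time in s.
With the tool pointing down it reaches from about 0.225 to 0.875 m from the base axis. Payload 3.4 kg.
Tool frame: the origin (TCP) lies at the very end of the fingers, on their centre line; the grasp point (between the pads) lies 19 mm behind it (manip.tcp_to_grasp is the distance from the TCP to the grasp point, in m); z points along the fingers, y is the line along which they close (so a half turn about z gives the same grasp; the last joint's range is limited). The gripper opens to 85 mm and grips with 20 to 120 N. Pads are 22 mm wide; open, the fingers measure 114 mm over their backs; the gripper's body (76 mm by 85 mm) begins 54 mm behind the grasp point. The pads swing forward as they close: fully open they stand 13 mm farther back than shut.
Start: joints at [-1.288, 0.276, 1.505, -0, 1.361, -0.121], TCP at [0.226, -0.529, 0.231] pointing down, gripper open.
Joint ranges: [-2.89, 2.89], [-0.75, 2.08], [0.22, 2.7], [-1.18, 4.32], [0.11, 2.71], [-2.7, 2.7]. Speed limits (rad/s): [2.57, 2.57, 3.14, 3.14, 3.14, 3.14].

INTERFACE

Orientations are given as a unit quaternion [w, x, y, z].
In Python, from rig import status, get_image, job, manip gives the robot as it stands.
- The arm moves only by the tool apply_moves, never from a script. Its arguments are lists of equal length, an entry for each row: "xyz": the shift along the tool's x, y, z each as a share of 0.3 m, from -1 to 1, a list of three; "rot": the turn, a rotation vector about the tool's x, y, z each as a share of 60 degrees, from -1 to 1, a list of three; "hand": the opening, from -1 (shut) to 1 (fully open). A call has 1 to 8 rows; each row shifts and turns the commanded pose from where the row before left it, along the tool's axes as they then stand; what a row does not reach is not made up. A row lasts 1/8 s, in which the tool goes at most 62.5 mm and 10.7 degrees, less where a joint would pass 70% of its speed; a pose out of reach is approached as far as the arm can. A call with a number of a shift or a turn outside -1 to 1 is refused whole. A call with a gripper value outside its range is refused whole. The fingers move at their own pace and stop on an object; "force" is the grip in N (left out, the last holds). Time passes only in rows, so rows that do not move let the fingers close. It gives the time, the measured TCP pose, the force, the opening and the grip force at its end, in the units of the state.
- status.get_state(): the state, without advancing time (a new reading comes with each control period).
- get_image(name): name is "scene" or "top"; returns a dict with "pixels" (420x560x3 uint8, red, green, blue), "fovy" (degrees; the focal length in pixels is half the picture's height over the tangent of half this angle, whatever the lens; pixels are square), "cx", "cy" (the principal point, pixels), "dist" ([k1, k2, p1, p2, k3] as OpenCV has them; the pictures are not rectified), "origin" and "orientation" of the camera in the world. Camera axes: x right, y down, z forward; pixel columns grow to the right and rows downward; lengths in m; the calibration is good to about 2 mm. A picture is of the moment at which its call begins. There is no depth.
- job.sign_off(): hands the job in; it is judged then, once.
The state is a dict: "clock": time; "qpos": joint angles; "qd": joint speeds; "effort": joint torques, N m; "position": TCP position; "ee_rot": TCP orientation; "contact_force": force on the tool from outside, world axes, zero at the start; "moment": the same for the moment, N m; "width": finger opening in m; "gripper_force": force on a finger pad.
Only numpy, scipy, OpenCV 4.12 (cv2) and the standard library are available. Lean on these libraries where they do the work, as an engineer would, in place of code of your own. Each camera call takes 0.05 s, during which the arm holds its last target. There are 200 camera calls.

TASK

Take the white filter cartridge that stands under the hook rail and lay it on its side, centred in the two V supports of the bracket (either end may face you) while the bracket's sprung arm is still up. Then press the arm's paddle down over the cartridge just until the catch clicks and holds it on its own, without forcing the arm hard against its stop (under 50 N). Do not drop or knock over the cartridge, and leave the other things standing where they are.

Things in the scene. Friction and masses are not known exactly. Their poses are not given: they have to be found in the camera images.
- filter: The filter cartridge: a white plastic cylinder with grey end bands, 56 mm in diameter and 165 mm long, plus a grey stub 22 mm wide and 15 mm long on its top end; about 0.3 kg. Origin: centre of its flat foot; its z axis runs along the cylinder towards the stub (up at the start). It starts upright on the table straight below the bar of the hook rail.
- filter_mid (a point): The middle of the cartridge's cylinder, on its axis, 82.5 mm from the foot.
- hookrail: Fixed hook rail: steel bar 14 mm thick along its y, 400 mm long, centre line 255 mm up, on posts at y = +-200 mm (feet 64 mm wide). The bar bars the straight-down way to the cartridge, at rail y -120 to -40 mm; the robot's side (-x) is open. Scrubber (y = 5 mm) and dustpan (y = 30 to 180 mm) hang behind, x = 30 to 75 mm. Origin: on the table under the bar's middle.
- bracket: Fixed clamp bracket: dark base 200 x 200 x 12 mm, two grey V supports (90 degree V, 15 mm thick, 71 mm high) at x = -68 and +68 mm. A cartridge lies in them along x, its axis 75 mm and its top 103 mm up. Between them, at x = 19 to 65 mm, stand the arm's hinge cheeks (y = -77 to -47 mm, 127 mm high) and the catch (y = 38 to 80 mm, 100 mm high). Origin: centre of the underside.
- seat (a point): Where the middle of the cartridge belongs: on the axis of the V supports, midway between them, 75 mm above the table; axes as the bracket.
- lever_hinge (a point): The hinge axis of the sprung arm: it runs along the bracket's x, at bracket x = 42, y = -60, z = 114 mm; axes as the bracket.
- paddle (a point): Middle of the top face of the black rubber paddle at the arm's free end, where to press: 155 mm from the hinge along the arm, 5 mm above its centre line (paddle 44 mm wide, 50 mm along the arm, 8 mm thick). The arm is a steel bar 24 x 10 mm at bracket x = 42 mm; when up it slopes 50 degrees over the supports, and a cartridge slid in along x passes under it with 30 mm to spare.
- lever (a joint): Angle of the sprung arm, rad: 0 = up (50 degrees above level), growing as it is pressed; 0.87 = level, just over the cartridge. The spring pushes back with 3 to 6 N at the paddle; the catch adds some 6 N, lets go, then snaps over. Its height is screw-set and differs each time: it holds the arm somewhere from 0.82 to 0.92, 0.04 rad past the force peak; a rigid stop comes 0.045 rad (7 mm) lower.
- jar: Glass spice jar with a black twist cap, 46 mm wide, 95 mm high; leave alone. Origin: centre of its foot.
- can: Aluminium coffee can, 100 mm wide, 135 mm high; leave alone. Origin: centre of its foot.
- pot: Terracotta pot, 116 mm wide, 105 mm high; leave alone. Origin: centre of its foot.
- nozzle: Black plastic nozzle head standing on its wide end, 68 mm wide, 118 mm high; leave alone. Origin: centre of its foot.
- soap: White soap bottle, 64 mm wide, 190 mm high; leave alone. Origin: centre of its foot.
- brush: Scrubbing brush with wooden back, 170 x 60 x 40 mm; leave alone. Origin: centre of its underside.
Not all that is in view belongs to the job. Leave any yellow look-alike of the filter alone.

How it is judged:
On the way, in this order (a step that is already met when the one before it is completed fails the run):
1. the cartridge lies in both V supports of the bracket while the arm is still up (x of filter_mid in the frame of seat between -0.02 and 0.02 m and y of filter_mid in the frame of seat between -0.01 and 0.01 m and z of filter_mid in the frame of seat between -0.008 and 0.008 m and angle between the z axis of filter and the x axis of seat, either way round below 0.12 rad and value of joint lever below 0.3 rad), for 0.3 s.
2. the arm is down and stays down with the robot off it (value of joint lever above 0.79 rad and contact force between the fingers and bracket below 0.2 N), for 0.3 s.
At the end, for the whole second after the job is handed in: The cartridge lies at rest in the two V supports, its middle within 20 mm of the middle of the bracket lengthwise and 10 mm sideways and 8 mm in height, its axis within 0.12 rad of the supports' line; the arm is held down by the catch (joint beyond 0.79) (x of filter_mid in the frame of seat between -0.02 and 0.02 m and y of filter_mid in the frame of seat between -0.01 and 0.01 m and z of filter_mid in the frame of seat between -0.008 and 0.008 m and angle between the z axis of filter and the x axis of seat, either way round below 0.12 rad and value of joint lever above 0.79 rad and linear speed of filter below 0.02 m/s and velocity of joint lever below 0.1 rad/s); the robot touches nothing.
It fails at once if the arm or bracket is forced (more than 50 N from the fingers) (contact force between the fingers and bracket above 50 N).
It fails at once if the cartridge is dropped or knocked over on the table (height (world z) of filter_mid below 0.05 m).
It fails at once if one of the other things is moved or knocked over (distance of any of pot, can, jar, nozzle, soap, brush from where it was at the start of the episode above 0.03 m).
It also fails if it takes over 72 s, if anything falls off the work surface, if the arm or the gripper's body presses on something with over 40 N, if the wrist force passes 120 N, or if a joint passes its speed limit or range.

## Working session

There is one attempt and no reset: what is moved stays moved. The work goes in short steps, Python scripts to look and compute and a tool call to move; the robot and the scene stay as the last step left them, time stands still between calls to the robot, and variables do not carry over. Pictures are saved under pics/ and viewed, at most 10 in all, crops included, and the job is handed in when it is done.

Besides the shell and the picture viewer there is one more tool, called after "Call:" in YAML: its name, and indented under it one key for each argument. apply_moves: Moves the arm, as the interface text tells. Its arguments: {"type":"object","properties":{"xyz":{"type":"array","items":{"type":"array","items":{"type":"number","minimum":-1,"maximum":1}}},"rot":{"type":"array","items":{"type":"array","items":{"type":"number","minimum":-1,"maximum":1}}},"hand":{"type":"array","items":{"type":"number"}},"force":{"type":"number"}},"required":["xyz","rot","hand"]}

```bash
mkdir -p pics; ls; python3 - <<'E'
from rig import status,get_image,job,manip
import cv2
print(status.get_state())
for n in("scene","top"):
    g=get_image(n); p=g.pop("pixels"); print(n,g)
    cv2.imwrite(f"pics/{n}0.png",p[...,::-1])
E
```

```text
pics
{'clock': 0.0, 'qpos': array([-1.28799631e+00,  2.76597134e-01,  1.50615091e+00, -7.79534108e-06,
        1.36068022e+00, -1.21017449e-01]), 'qd': array([ 1.01887636e-03,  1.56370752e-04, -9.83657066e-05, -1.03702956e-03,
       -7.84964492e-04,  2.39129590e-03]), 'effort': array([ 2.66341303e-04, -4.16776514e+01, -2.45807737e+01,  6.59116768e-05,
        1.09564973e-02, -1.37407167e-05]), 'position': array([ 0.22576973, -0.52824518,  0.2304314 ]), 'ee_rot': array([-9.14497017e-04,  9.79685010e-01,  2.00540368e-01, -7.79603129e-05]), 'contact_force': array([-0.28672939,  1.04826422,  0.44733641]), 'moment': array([-0.0003402 ,  0.00907387,  0.00282566]), 'gripper_force': 0.0, 'width': 0.08516864056658596}
scene {'fovy': 44.06075998081199, 'cx': 291.2819863397593, 'cy': 213.14313308481158, 'dist': array([-0.17571808,  0.        ,  0.        ,  0.        ,  0.        ]), 'origin': array([ 1.06678893, -0.84642808,  1.05835087]), 'orientation': array([-0.38926484,  0.88392252,  0.23582909, -0.10741744])}
top {'fovy': 45.928084805675425, 'cx': 282.763717342723, 'cy': 202.33367871856404, 'dist': array([-5.70930109e-05,  0.00000000e+00,  0.00000000e+00,  0.00000000e+00,
        0.00000000e+00]), 'origin': array([ 0.24669757, -0.01623014,  1.69841267]), 'orientation': array([-0.07704675,  0.71229615, -0.69319778,  0.07858009])}
```

View pics/scene0.png

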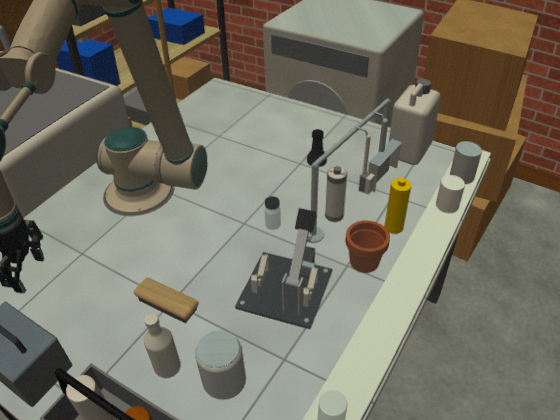

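View pics/top0.png

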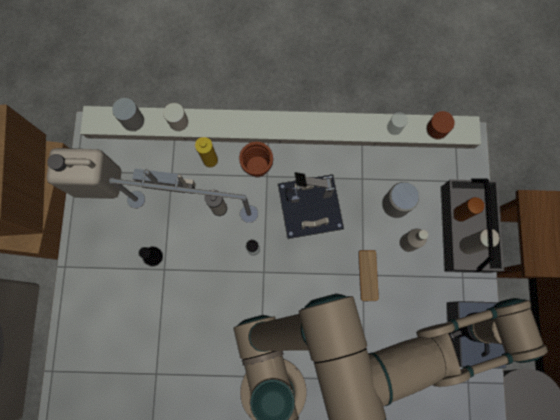

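The scene view shows the white filter at (337,195) under the rail, the bracket at (285,288) with its arm up, and the jar, nozzle and pot around them. In the top view the bracket is at (311,206) and the filter is near (214,200). I'll crop both for exact measurement.

```bash
cat > h.py <<'E'
import numpy as np, cv2
from scipy.spatial.transform import Rotation as R
from rig import status,get_image,job,manip
def cam(n):
    g=get_image(n); p=g["pixels"]; f=p.shape[0]/2/np.tan(np.radians(g["fovy"])/2)
    g["K"]=np.array([[f,0,g["cx"]],[0,f,g["cy"]],[0,0,1.]]); w,x,y,z=g["orientation"]
    g["R"]=R.from_quat([x,y,z,w]).as_matrix(); return g
def ray(g,uv):
    u=cv2.undistortPoints(np.array(uv,float).reshape(-1,1,2),g["K"],g["dist"])[:,0]
    return np.c_[u,np.ones(len(u))]@g["R"].T
def onz(g,uv,z):
    d=ray(g,uv); return g["origin"]+d*((z-g["origin"][2])/d[:,2:])
def proj(g,P):
    Rc=g["R"].T; return cv2.projectPoints(np.array(P,float).reshape(-1,1,3),cv2.Rodrigues(Rc)[0],-Rc@g["origin"],g["K"],g["dist"])[0][:,0]
def T(s=None):
    s=s or status.get_state(); w,x,y,z=s["ee_rot"]; return s["position"],R.from_quat([x,y,z,w])
E
python3 - <<'E'
from h import *
t=cv2.imread("pics/top0.png"); s=cv2.imread("pics/scene0.png")
cv2.imwrite("pics/t1.png",cv2.resize(t[130:280,120:350],None,fx=3.4,fy=3.4,interpolation=cv2.INTER_CUBIC))
cv2.imwrite("pics/s1.png",cv2.resize(s[150:330,230:430],None,fx=3.3,fy=3.3,interpolation=cv2.INTER_CUBIC))
for n,im in(("top",t),("scene",s)):
    g=cam(n); h=cv2.cvtColor(im,cv2.COLOR_BGR2HSV)
    m=((h[...,2]<75)).astype(np.uint8)
    k=np.zeros_like(m); 
    if n=="top": k[165:250,270:350]=1
    else: k[245:330,230:340]=1
    m=cv2.morphologyEx(m*k,cv2.MORPH_CLOSE,np.ones((5,5)))
    c=max(cv2.findContours(m,0,2)[0],key=cv2.contourArea)
    print(n,cv2.contourArea(c)); a=cv2.approxPolyDP(cv2.convexHull(c),4,True)[:,0]
    print(np.c_[a,onz(g,a,0.012)].round(3))
    mr=cv2.minAreaRect(onz(g,c[:,0],0.012)[:,:2].astype(np.float32)); print(mr)
E
```

```text
top 2891.5
[[ 2.78e+02  1.84e+02  6.90e-01  4.00e-03  1.20e-02]
 [ 2.95e+02  1.72e+02  7.36e-01 -5.50e-02  1.20e-02]
 [ 3.32e+02  1.75e+02  7.29e-01 -1.86e-01  1.20e-02]
 [ 3.43e+02  2.28e+02  5.40e-01 -2.25e-01  1.20e-02]
 [ 2.88e+02  2.38e+02  5.00e-01 -3.60e-02  1.20e-02]]
((0.6299839019775391, -0.10771636664867401), (0.22826962172985077, 0.19762618839740753), 11.302787780761719)
scene 3349.5
[[ 2.68e+02  2.54e+02  5.15e-01 -3.30e-02  1.20e-02]
 [ 3.31e+02  2.69e+02  6.91e-01  4.00e-03  1.20e-02]
 [ 3.09e+02  3.28e+02  7.31e-01 -1.93e-01  1.20e-02]
 [ 2.36e+02  3.08e+02  5.43e-01 -2.31e-01  1.20e-02]]
((0.6163359880447388, -0.11401709914207458), (0.1985836625099182, 0.20220980048179626), 11.395573616027832)
```

View pics/t1.png

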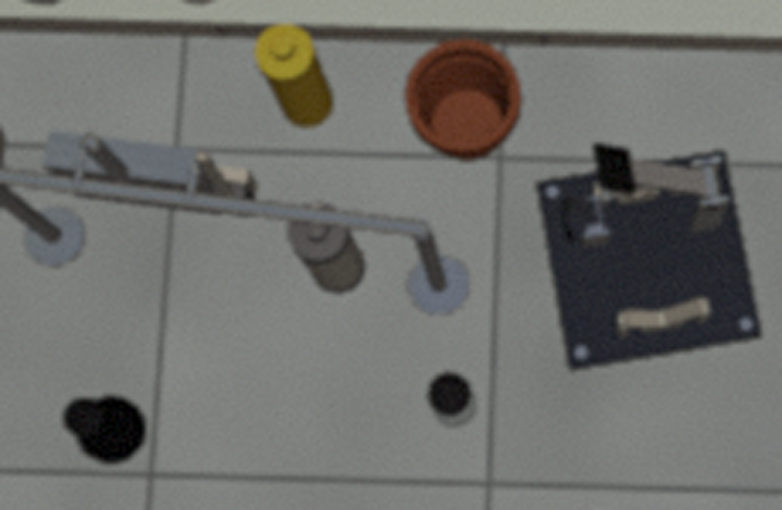

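View pics/s1.png

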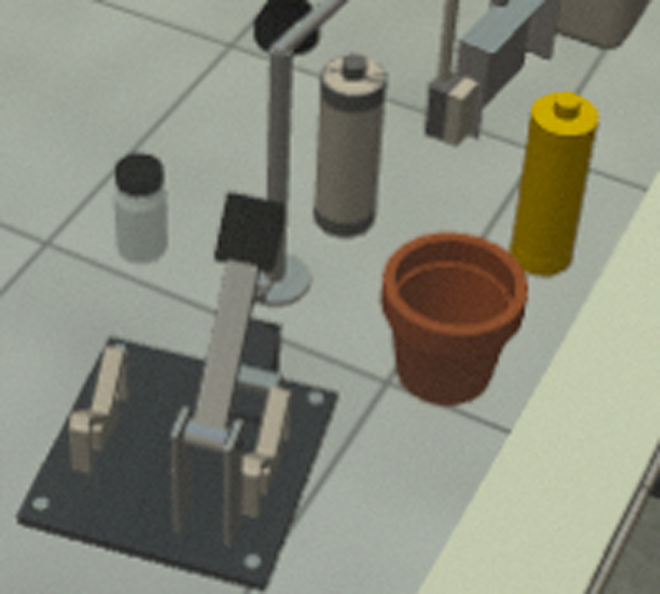

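The crops show the bracket bolts in the top view at crop (552,191), (581,353) and (745,325). Its arm is at the far support, with the hinge on the right, so bracket x is about world +x turned by 11°. The filter's stub is at (355,65) and its foot at (345,222) in the scene crop. Next I'll compute the positions.

```bash
python3 - <<'E'
from h import *
t,s=cam("top"),cam("scene")
C=lambda p:np.array(p)/3.4+[120,130]-.35
S=lambda p:np.array(p)/3.3+[230,150]-.35
bt=onz(t,C([(552,191),(581,353),(745,325)]),.0125); bs=onz(s,S([(315,397),(41,503),(252,561)]),.0125)
print("bolts top",bt.round(3).tolist(),"scene",bs.round(3).tolist())
print("centre top",(bt[0]+bt[2])/2,"scene: hidden; ",)
v=bt[0]-bt[1];print("yaw top",np.degrees(np.arctan2(v[1],v[0])))
v=bs[2]-bs[1];print("yaw scene",np.degrees(np.arctan2(v[1],v[0])),"centre scene",(bs[0]+bs[1])/2,np.linalg.norm(bs[0]-bs[1]))
def tri(a,b):
    d1,d2=ray(t,C([a]))[0],ray(s,S([b]))[0]
    k=np.linalg.lstsq(np.c_[d1,-d2],s["origin"]-t["origin"],rcond=None)[0]
    p,q=t["origin"]+k[0]*d1,s["origin"]+k[1]*d2; return ((p+q)/2).round(3),round(np.linalg.norm(p-q),4)
print("stub top",tri((318,222),(354,62)))
print("filter scene top@165",onz(s,S([(354,77)]),.165).round(3),"foot",onz(s,S([(345,217)]),0).round(3))
print("filter top-view foot",onz(t,C([(338,265)]),0).round(3),"top",onz(t,C([(320,237)]),.165).round(3))
print("jar",onz(t,C([(450,396)]),.095).round(3),onz(s,S([(138,167)]),.095).round(3))
print("nozzle",onz(t,C([(111,430)]),.05).round(3))
print("posts",onz(t,C([(438,285),(55,238)]),.003).round(3).tolist(), "post scene",onz(s,S([(285,281)]),.003).round(3))
print("pot",onz(t,C([(464,98)]),.105).round(3))
print("paddle",tri((613,167),(251,228)))
print("can",onz(t,[(403.5,196)],.135).round(3),"brush",onz(t,[(369,275)],.04).round(3),"soap",onz(t,[(422,233)],.19).round(3))
E
```

```text
bolts top [[0.684, -0.011, 0.012], [0.516, -0.044, 0.012], [0.549, -0.21, 0.012]] scene [[0.679, -0.008, 0.012], [0.546, -0.208, 0.012], [0.713, -0.175, 0.012]]
centre top [ 0.61650519 -0.11041232  0.0125    ] scene: hidden; 
yaw top 11.381309224496267
yaw scene 11.199814230308416 centre scene [ 0.61239604 -0.10786625  0.0125    ] 0.24048926987485394
stub top (array([0.602, 0.203, 0.185]), np.float64(0.0042))
filter scene top@165 [[0.599 0.206 0.165]] foot [[0.598 0.21  0.   ]]
filter top-view foot [[0.602 0.208 0.   ]] top [[0.594 0.204 0.165]]
jar [[0.458 0.081 0.095]] [[0.457 0.084 0.095]]
nozzle [[0.421 0.414 0.05 ]]
posts [[0.584, 0.104, 0.003], [0.622, 0.5, 0.003]] post scene [[0.59  0.107 0.003]]
pot [[0.752 0.079 0.105]]
paddle (array([ 0.65 , -0.066,  0.234]), np.float64(0.0019))
can [[ 0.629 -0.406  0.135]] brush [[ 0.379 -0.308  0.04 ]] soap [[ 0.5   -0.446  0.19 ]]
```

Call:
apply_moves:
  xyz:
    - [0, 0, -0.2]
    - [0, 0, -0.2]
    - [0, 0, -0.2]
    - [0, 0, -0.1]
    - [0, 0, 0]
    - [0, 0, 0]
  rot:
    - [0, 0, 0]
    - [0, 0, 0]
    - [0, 0, 0]
    - [0, 0, 0]
    - [0, 0, 0]
    - [0, 0, 0]
  hand: [1, 1, 1, 1, 1, 1]

```text
clock: 1.05
position: [0.2258, -0.5284, 0.4399]
ee_rot: [-0.001, 0.98, 0.201, -0.0]
contact_force: [0.5, -0.4, -0.9]
width: 0.0855
gripper_force: 0.0
```

```bash
python3 - <<'E'
from h import *
s=status.get_state();print(s["qpos"].round(4).tolist(),s["position"].round(4).tolist(),s["ee_rot"].round(4).tolist(),s["contact_force"].round(2),s["clock"])
E
```

```text
[-1.288, 0.2398, 1.0567, -0.0, 1.8474, -0.121] [0.2258, -0.5284, 0.4399] [-0.0011, 0.9797, 0.2005, -0.0001] [ 0.49 -0.4  -0.86] 1.05
```

Call:
apply_moves:
  xyz:
    - [0.12, -0.14, 0]
    - [0.12, -0.14, 0]
    - [0.12, -0.14, 0]
    - [0.12, -0.14, 0]
    - [0.12, -0.14, 0]
    - [0.12, -0.14, 0]
    - [0.12, -0.14, 0]
    - [0.12, -0.14, 0]
  rot:
    - [0, 0, 0]
    - [0, 0, 0]
    - [0, 0, 0]
    - [0, 0, 0]
    - [0, 0, 0]
    - [0, 0, 0]
    - [0, 0, 0]
    - [0, 0, 0]
  hand: [1, 1, 1, 1, 1, 1, 1, 1]

```text
clock: 2.05
position: [0.3583, -0.1046, 0.4394]
ee_rot: [-0.001, 0.98, 0.2, -0.001]
contact_force: [1.1, 0.2, -0.1]
width: 0.0852
gripper_force: 0.0
```

```bash
python3 - <<'E'
from h import *
s=status.get_state();print(s["qpos"].round(4).tolist(),s["position"].round(4).tolist(),s["ee_rot"].round(4).tolist(),s["qd"].round(2),s["clock"])
E
```

```text
[-0.4712, -0.0884, 1.423, 0.0001, 1.8102, 0.6963] [0.3583, -0.1046, 0.4394] [-0.001, 0.9797, 0.2003, -0.0012] [ 1.17 -0.03  0.03  0.   -0.    1.15] 2.05
```

Call:
apply_moves:
  xyz:
    - [0.12, -0.14, 0]
    - [0.12, -0.14, 0]
    - [0.12, -0.14, 0]
    - [0, 0, 0]
    - [0, 0, 0]
    - [0, 0, 0]
    - [0, 0, 0]
    - [0, 0, 0]
  rot:
    - [0, 0, 0]
    - [0, 0, 0]
    - [0, 0, 0]
    - [0.1, 0.12, 0]
    - [0.1, 0.12, 0]
    - [0.1, 0.12, 0]
    - [0, 0, 0]
    - [0, 0, 0]
  hand: [1, 1, 1, 1, 1, 1, 1, 1]

```text
clock: 3.05
position: [0.4085, 0.0517, 0.4408]
ee_rot: [-0.19, 0.951, 0.194, 0.151]
contact_force: [0.1, -0.1, -0.5]
width: 0.0852
gripper_force: 0.0
```

```bash
python3 - <<'E'
from h import *
s=status.get_state();print(s["qpos"].round(4).tolist(),s["position"].round(4).tolist(),s["ee_rot"].round(4).tolist(),s["qd"].round(2),s["clock"])
E
```

```text
[-0.4983, -0.1378, 1.5615, 0.4946, 1.7137, 0.7424] [0.4085, 0.0517, 0.4408] [-0.1896, 0.9506, 0.1942, 0.1507] [ 0.04  0.   -0.03  0.01  0.   -0.01] 3.05
```

```bash
cat > k.py <<'E'
from h import *
from scipy.optimize import least_squares
Q=[[-1.288,.2766,1.5062,0,1.3607,-.121],[-1.288,.2398,1.0567,0,1.8474,-.121],[-.4712,-.0884,1.423,.0001,1.8102,.6963],[-.4983,-.1378,1.5615,.4946,1.7137,.7424]]
P=[[.2258,-.5283,.2304],[.2258,-.5284,.4399],[.3583,-.1046,.4394],[.4085,.0517,.4408]]
W=[[-.0009,.9797,.2005,-.0001],[-.0011,.9797,.2005,-.0001],[-.001,.9797,.2003,-.0012],[-.1896,.9506,.1942,.1507]]
lo=np.array([-2.89,-.75,.22,-1.18,.11,-2.7]);hi=np.array([2.89,2.08,2.7,4.32,2.71,2.7])
def fk(q,L,sg=1):
    h,lu,lf,e,l6,r0=L; a=R.from_euler('ZYYZYZ',[q[0],q[1],q[2],sg*q[3],q[4],q[5]+np.pi/2])
    f=R.from_euler('ZYY',q[:3]); u=R.from_euler('ZY',q[:2]); 
    wc=np.array([r0*np.cos(q[0]),r0*np.sin(q[0]),h])+u.apply([0,0,lu])+f.apply([e,0,lf])
    return wc+a.apply([0,0,l6]),a,wc
def fit():
    out=None
    for sg in(1,-1):
        re=max((fk(q,[0]*6,sg)[1].inv()*R.from_quat(np.roll(w,-1))).magnitude() for q,w in zip(Q,W))
        r=least_squares(lambda L:np.concatenate([fk(q,L,sg)[0]-p for q,p in zip(Q,P)]+[1e-4*(L-[.25,.4,.4,.0,.25,0])]),[.25,.4,.4,0,.25,0])
        print(sg,re,r.x.round(4),abs(r.fun[:12]).max())
if __name__=="__main__": fit()
E
python3 k.py
```

```text
Traceback (most recent call last):
  File "k.py", line 18, in <module>
    if __name__=="__main__": fit()
                             ~~~^^
  File "k.py", line 15, in fit
    re=max((fk(q,[0]*6,sg)[1].inv()*R.from_quat(np.roll(w,-1))).magnitude() for q,w in zip(Q,W))
  File "k.py", line 15, in <genexpr>
    re=max((fk(q,[0]*6,sg)[1].inv()*R.from_quat(np.roll(w,-1))).magnitude() for q,w in zip(Q,W))
            ~~^^^^^^^^^^^^
  File "k.py", line 8, in fk
    h,lu,lf,e,l6,r0=L; a=R.from_euler('ZYYZYZ',[q[0],q[1],q[2],sg*q[3],q[4],q[5]+np.pi/2])
                         ~~~~~~~~~~~~^^^^^^^^^^^^^^^^^^^^^^^^^^^^^^^^^^^^^^^^^^^^^^^^^^^^^
  File "scipy/spatial/transform/_rotation.pyx", line 1413, in scipy.spatial.transform._rotation.Rotation.from_euler
ValueError: Expected axis specification to be a non-empty string of upto 3 characters, got ZYYZYZ
```

```bash
sed -i "s/a=R.from_euler('ZYYZYZ',\[.*$/a=R.from_euler('ZY',[q[0],q[1]+q[2]])*R.from_euler('ZYZ',[sg*q[3],q[4],q[5]+np.pi\/2])/; s/f=R.from_euler('ZYY',q\[:3\])/f=R.from_euler('ZY',[q[0],q[1]+q[2]])/" k.py; python3 k.py
```

```text
1 0.00012733748605077582 [0.278  0.6263 0.4172 0.0608 0.5057 0.0047] 0.06677992315349798
-1 0.9891359907625673 [-0.7031  0.6501  0.4445  0.0564 -0.4735 -0.0281] 0.07264435811665454
```

```bash
sed -i "s/h,lu,lf,e,l6,r0=L;/h,lu,lf,e,l6,r0,dy=L;/; s/f.apply(\[e,0,lf\])/f.apply([e,dy,lf])/; s/\[0\]\*6/[0]*7/; s/\[.25,.4,.4,.0,.25,0\]/[.25,.4,.4,.0,.25,0,.07]/; s/\[.25,.4,.4,0,.25,0\]/[.25,.4,.4,0,.25,0,.07]/" k.py; python3 k.py
```

```text
1 0.00012733748605077582 [ 0.1365  0.6297  0.4212  0.0602  0.3645 -0.      0.0694] 2.39010715186172e-05
-1 0.9891359907625673 [-0.5515  0.6464  0.4403  0.057  -0.3222 -0.023   0.0744] 0.05952619148153593
```

```bash
cat >> k.py <<'E'
import json,os
def log():
    s=status.get_state(); d=json.load(open("log.json")) if os.path.exists("log.json") else []
    d.append([s["qpos"].tolist(),s["position"].tolist()]); json.dump(d,open("log.json","w"))
    D=[*zip(Q,P)]+d
    r=least_squares(lambda L:np.concatenate([fk(q,L)[0]-p for q,p in D]+[1e-5*(L-[.25,.4,.4,.0,.25,0,.07])]),[.25,.4,.4,0,.25,0,.07])
    print("q",s["qpos"].round(3).tolist(),"p",s["position"].round(4).tolist(),"L",r.x.round(4).tolist(),abs(r.fun[:3*len(D)]).max().round(5),"t",s["clock"],"F",s["contact_force"].round(1).tolist()); return r.x,s
def pose(psi,al,flip=1):  # tool dir heading psi, al below level; y horizontal to left*flip
    psi,al=np.radians([psi,al]); d=np.array([np.cos(al)*np.cos(psi),np.cos(al)*np.sin(psi),-np.sin(al)])
    y=flip*np.array([-np.sin(psi),np.cos(psi),0]); return R.from_matrix(np.c_[np.cross(y,d),y,d])
def ik(p,a,L,q0):
    def f(q):
        x,b,_=fk(q,L); return np.r_[(x-p)*5,(b.inv()*a).as_rotvec()]
    r=least_squares(f,np.clip(q0,lo+.01,hi-.01),bounds=(lo,hi)); return r.x,abs(r.fun).max()
E
python3 - <<'E'
from k import *
L,s=log(); tg=manip.tcp_to_grasp; print(tg)
G=np.array([.600,.207,.112])
for al in(10,20,30,40,50):
  for psi in(0,20,40):
    for fl in(1,-1):
      best=None
      for q4 in(0,1.5,3.1):
       for q6 in(-1.5,1.5):
        a=pose(psi,al,fl); d=a.apply([0,0,1]); q,e=ik(G+tg*d,a,L,[.2,.5,1.8,q4,.6,q6])
        if e<1e-3: best=q; print(al,psi,fl,q.round(2).tolist(),fk(q,L)[2].round(2).tolist()); break
       if best is not None: break
E
```

```text
q [-0.498, -0.138, 1.562, 0.495, 1.714, 0.742] p [0.4085, 0.0517, 0.4408] L [0.1365, 0.6297, 0.4212, 0.0602, 0.3645, -0.0, 0.0694] 2e-05 t 3.05 F [0.1, -0.1, -0.5]
0.0187
10 0 1 [0.46, 0.79, 2.5, 3.6, 1.53, 1.64] [0.26, 0.21, 0.17]
10 0 -1 [0.46, 0.79, 2.5, 3.6, 1.53, -1.5] [0.26, 0.21, 0.17]
10 20 1 [0.07, 0.84, 2.6, 2.87, 1.69, 1.49] [0.28, 0.09, 0.17]
10 20 -1 [0.07, 0.84, 2.6, 2.87, 1.69, -1.65] [0.28, 0.09, 0.17]
10 40 1 [-0.24, 0.78, 2.48, 2.22, 1.47, 1.47] [0.34, -0.01, 0.17]
10 40 -1 [-0.24, 0.78, 2.48, 2.22, 1.47, -1.67] [0.34, -0.01, 0.17]
20 0 1 [0.44, 0.6, 2.44, 3.6, 1.14, 1.53] [0.28, 0.21, 0.23]
20 0 -1 [0.44, 0.6, 2.44, 3.6, 1.14, -1.62] [0.28, 0.21, 0.23]
20 20 1 [0.09, 0.61, 2.53, 2.88, 1.22, 1.57] [0.29, 0.1, 0.23]
20 20 -1 [0.09, 0.61, 2.53, 2.88, 1.22, -1.57] [0.29, 0.1, 0.23]
20 40 1 [-0.2, 0.6, 2.43, 2.2, 1.15, 1.67] [0.35, -0.0, 0.23]
20 40 -1 [-0.2, 0.6, 2.43, 2.2, 1.15, -1.47] [0.35, -0.0, 0.23]
30 0 1 [0.41, 0.45, 2.35, 3.68, 0.75, 1.38] [0.3, 0.21, 0.28]
30 0 -1 [0.41, 0.45, 2.35, 3.68, 0.75, -1.77] [0.3, 0.21, 0.28]
30 20 1 [0.11, 0.44, 2.42, 2.84, 0.77, 1.67] [0.32, 0.1, 0.28]
30 20 -1 [0.11, 0.44, 2.42, 2.84, 0.77, -1.48] [0.32, 0.1, 0.28]
30 40 1 [-0.15, 0.46, 2.34, 2.09, 0.84, 1.92] [0.37, 0.01, 0.28]
30 40 -1 [-0.15, 0.46, 2.34, 2.09, 0.84, -1.22] [0.37, 0.01, 0.28]
40 0 1 [0.38, 0.36, 2.24, 3.93, 0.41, 1.07] [0.34, 0.21, 0.33]
40 0 -1 [0.38, 0.36, 2.24, 3.93, 0.41, -2.07] [0.34, 0.21, 0.33]
40 20 1 [0.13, 0.34, 2.29, 2.68, 0.38, 1.86] [0.35, 0.12, 0.33]
40 20 -1 [0.13, 0.34, 2.29, 2.68, 0.38, -1.28] [0.35, 0.12, 0.33]
40 40 1 [-0.08, 0.36, 2.23, 1.81, 0.59, 2.29] [0.4, 0.04, 0.33]
40 40 -1 [-0.08, 0.36, 2.23, 1.81, 0.59, -0.85] [0.4, 0.04, 0.33]
50 20 -1 [0.15, 0.3, 2.15, 1.52, 0.13, -0.1] [0.39, 0.13, 0.38]
50 40 -1 [-0.01, 0.32, 2.11, 1.26, 0.46, -0.24] [0.43, 0.06, 0.38]
```

```bash
cat >> k.py <<'E'
def rows(p0,a0,p1,a1,n):  # straight tool-frame rows
    from scipy.spatial.transform import Slerp
    S=Slerp([0,1],R.concatenate([a0,a1])); o=[];p,a=p0,a0
    for i in range(1,n+1):
        pn,an=p0+(p1-p0)*i/n,S([i/n])[0]; o.append(np.r_[a.inv().apply(pn-p)/.3,(a.inv()*an).as_rotvec()/np.radians(60)]);p,a=pn,an
    return np.array(o)
E
python3 - <<'E'
from k import *
L,s=log(); tg=manip.tcp_to_grasp; a=pose(20,20,1); d=a.apply([0,0,1]); h=np.array([np.cos(.349),np.sin(.349),0])
G=np.array([.600,.207,.112]); qg,e=ik(G+tg*d,a,L,[.1,.6,2.5,2.9,1.2,1.57]); print("grasp",qg.round(3),e,"tcp",(G+tg*d).round(4),np.roll(a.as_quat(),1).round(3))
q=qg
for b,z in((.04,0),(.08,0),(.08,.1),(.08,.2),(.08,.3),(.08,.4)):
    q,e=ik(G+tg*d-b*h+[0,0,z],a,L,q); print("pre",b,z,q.round(3),round(e,4),fk(q,L)[2].round(3))
B=np.array([.614,-.109,.075]);ab=pose(11.3,70,1); y=np.radians(11.3); bx=np.array([np.cos(y),np.sin(y),0])
q=np.array([-.3,.2,1.8,0,.9,1.5])
for b,z in((-.03,0),(-.03,.014),(-.25,.014),(-.25,.1),(-.25,.25)):
    q,e=ik(B+b*bx+[0,0,z]+tg*ab.apply([0,0,1]),ab,L,q); print("place",b,z,q.round(3),round(e,4),fk(q,L)[2].round(3))
# joint path now -> pre .08,.3
q1,e=ik(G+tg*d-.08*h+[0,0,.3],a,L,qg); q0=s["qpos"]; n=24
x,aa,_=fk(q0,L)
for i in range(1,n+1):
    qq=q0+(q1-q0)*i/n; xn,an,w=fk(qq,L); print(i,(aa.inv().apply(xn-x)/.3).round(3).tolist(),((aa.inv()*an).as_rotvec()/np.radians(60)).round(3).tolist(),xn.round(2),w.round(2)); x,aa=xn,an
E
```

```text
q [-0.498, -0.138, 1.562, 0.495, 1.714, 0.742] p [0.4085, 0.0517, 0.4408] L [0.1365, 0.6297, 0.4212, 0.0602, 0.3645, -0.0, 0.0694] 3e-05 t 3.05 F [0.1, -0.1, -0.5]
grasp [0.089 0.614 2.529 2.881 1.223 1.571] 9.762143732272577e-10 tcp [0.6165 0.213  0.1056] [ 0.565 -0.142  0.807  0.1  ]
pre 0.04 0 [0.049 0.648 2.636 2.854 1.358 1.528] 0.0 [0.257 0.082 0.23 ]
pre 0.08 0 [0.008 0.612 2.7   2.815 1.341 1.513] 0.042 [0.23  0.071 0.247]
pre 0.08 0.1 [-0.004  0.233  2.592  2.724  0.928  1.706] 0.0 [0.219 0.069 0.33 ]
pre 0.08 0.2 [-0.004 -0.069  2.403  2.41   0.508  2.111] 0.0 [0.219 0.069 0.43 ]
pre 0.08 0.3 [ 0.017 -0.225  2.231  1.884  0.317  2.7  ] 0.0294 [0.215 0.073 0.518]
pre 0.08 0.4 [ 0.149 -0.291  2.119  1.953  0.118  2.7  ] 0.1349 [0.199 0.1   0.574]
place -0.03 0 [-0.49   0.347  2.215  1.388  0.301  2.7  ] 0.2386 [ 0.381 -0.125  0.343]
place -0.03 0.014 [-0.497  0.324  2.217  1.385  0.311  2.7  ] 0.2572 [ 0.375 -0.124  0.352]
place -0.25 0.014 [-1.003  0.114  2.425  0.911  0.581  2.7  ] 0.1459 [ 0.199 -0.183  0.381]
place -0.25 0.1 [-1.164 -0.05   2.344  0.807  0.87   2.7  ] 0.2
[... 1394 characters left out ...]
 0.019, 0.127] [0.56 0.24 0.5 ] [0.28 0.03 0.6 ]
17 [0.017, 0.005, 0.004] [0.033, 0.019, 0.129] [0.56 0.24 0.49] [0.27 0.03 0.59]
18 [0.024, 0.007, 0.001] [0.032, 0.02, 0.13] [0.56 0.23 0.49] [0.27 0.04 0.58]
19 [0.032, 0.009, -0.002] [0.031, 0.021, 0.131] [0.56 0.23 0.48] [0.26 0.05 0.57]
20 [0.04, 0.009, -0.005] [0.03, 0.023, 0.132] [0.56 0.22 0.47] [0.25 0.05 0.56]
21 [0.049, 0.007, -0.008] [0.031, 0.024, 0.132] [0.56 0.21 0.45] [0.24 0.06 0.55]
22 [0.057, 0.003, -0.011] [0.031, 0.026, 0.132] [0.55 0.21 0.44] [0.23 0.06 0.54]
23 [0.065, -0.003, -0.013] [0.033, 0.028, 0.132] [0.55 0.2  0.42] [0.22 0.07 0.53]
24 [0.073, -0.011, -0.015] [0.034, 0.029, 0.131] [0.54 0.19 0.4 ] [0.21 0.07 0.52]
```

```bash
cat >> k.py <<'E'
tg=manip.tcp_to_grasp; G=np.array([.600,.207,.112]); B=np.array([.614,-.109,.075])
ag=pose(20,20,1); hg=np.array([np.cos(.349),np.sin(.349),0]); yb=np.radians(11.3); bx=np.array([np.cos(yb),np.sin(yb),0])
def jrows(q0,q1,n,L,show=8):
    x,aa,_=fk(q0,L)
    for i in range(1,n+1):
        xn,an,w=fk(q0+(q1-q0)*i/n,L)
        if i<=show: print(i,(aa.inv().apply(xn-x)/.3).round(3).tolist(),((aa.inv()*an).as_rotvec()/np.radians(60)).round(3).tolist(),xn.round(2),w.round(2))
        x,aa=xn,an
def gpose(b,z): return G+tg*ag.apply([0,0,1])-b*hg+[0,0,z]
E
python3 - <<'E'
from k import *
L,s=log(); q0=s["qpos"]
q1,e=ik(gpose(.07,.18),ag,L,[0,0,2.5,2.5,.6,2]); print(q1.round(3),e)
jrows(q0,q1,22,L,22)
ab=pose(11.3,70,-1)
for q0 in ([-.3,.2,1.8,0.1,.9,1.5],[-.3,.2,1.8,0.1,.9,-1.5]):
  q=np.array(q0)
  for b,z in((-.03,0),(-.03,.014),(-.2,.014),(-.25,.1)):
    q,e=ik(B+b*bx+[0,0,z]+tg*ab.apply([0,0,1]),ab,L,q); print("place",b,z,q.round(3),round(e,4),fk(q,L)[2].round(3))
E
```

```text
q [-0.498, -0.138, 1.562, 0.495, 1.714, 0.742] p [0.4085, 0.0517, 0.4408] L [0.1365, 0.6297, 0.4212, 0.0602, 0.3645, -0.0, 0.0694] 3e-05 t 3.05 F [0.1, -0.1, -0.5]
[ 0.011 -0.005  2.425  2.525  0.569  1.989] 2.265373361121093e-09
1 [0.085, -0.068, 0.062] [0.062, 0.066, 0.047] [0.43 0.08 0.44] [ 0.34 -0.09  0.74]
2 [0.075, -0.07, 0.061] [0.065, 0.062, 0.056] [0.44 0.12 0.44] [ 0.34 -0.09  0.72]
3 [0.064, -0.07, 0.06] [0.067, 0.058, 0.065] [0.46 0.15 0.45] [ 0.34 -0.08  0.71]
4 [0.054, -0.067, 0.058] [0.068, 0.055, 0.074] [0.47 0.17 0.45] [ 0.35 -0.07  0.69]
5 [0.045, -0.064, 0.055] [0.068, 0.051, 0.083] [0.48 0.2  0.46] [ 0.35 -0.07  0.67]
6 [0.037, -0.058, 0.052] [0.067, 0.047, 0.091] [0.49 0.22 0.47] [ 0.35 -0.06  0.65]
7 [0.03, -0.051, 0.048] [0.065, 0.044, 0.098] [0.51 0.24 0.47] [ 0.35 -0.05  0.63]
8 [0.025, -0.042, 0.044] [0.062, 0.041, 0.106] [0.52 0.25 0.48] [ 0.35 -0.04  0.61]
9 [0.021, -0.033, 0.039] [0.059, 0.039, 0.112] [0.53 0.26 0.49] [ 0.34 -0.03  0.6 ]
10 [0.02, -0.023, 0.033] [0.055, 0.038, 0.118] [0.54 0.27 0.49] [ 0.34 -0.02  0.58]
11 [0.021, -0.012, 0.028] [0.051, 
[... 944 characters left out ...]
1]
place -0.03 0 [-0.429  0.346  1.966  0.378  0.575  0.652] 0.0 [ 0.469 -0.138  0.4  ]
place -0.03 0.014 [-0.429  0.327  1.95   0.358  0.609  0.676] 0.0 [ 0.469 -0.138  0.414]
place -0.2 0.014 [-0.718  0.147  2.23   0.497  0.605  0.267] 0.0 [ 0.302 -0.171  0.414]
place -0.25 0.1 [-0.847 -0.046  2.149  0.389  0.895  0.304] 0.0 [ 0.253 -0.181  0.5  ]
place -0.03 0 [-0.429  0.346  1.966  0.378  0.575  0.652] 0.0 [ 0.469 -0.138  0.4  ]
place -0.03 0.014 [-0.429  0.327  1.95   0.358  0.609  0.676] 0.0 [ 0.469 -0.138  0.414]
place -0.2 0.014 [-0.718  0.147  2.23   0.497  0.605  0.267] 0.0 [ 0.302 -0.171  0.414]
place -0.25 0.1 [-0.847 -0.046  2.149  0.389  0.895  0.304] 0.0 [ 0.253 -0.181  0.5  ]
```

Call:
apply_moves:
  xyz:
    - [0.085, -0.068, 0.062]
    - [0.075, -0.07, 0.061]
    - [0.064, -0.07, 0.06]
    - [0.054, -0.067, 0.058]
    - [0.045, -0.064, 0.055]
    - [0.037, -0.058, 0.052]
    - [0.03, -0.051, 0.048]
    - [0.025, -0.042, 0.044]
  rot:
    - [0.062, 0.066, 0.047]
    - [0.065, 0.062, 0.056]
    - [0.067, 0.058, 0.065]
    - [0.068, 0.055, 0.074]
    - [0.068, 0.051, 0.083]
    - [0.067, 0.047, 0.091]
    - [0.065, 0.044, 0.098]
    - [0.062, 0.041, 0.106]
  hand: [1, 1, 1, 1, 1, 1, 1, 1]

```text
clock: 4.05
position: [0.5162, 0.2569, 0.4817]
ee_rot: [-0.521, 0.819, -0.114, 0.21]
contact_force: [-0.7, 0.6, -1.3]
width: 0.0851
gripper_force: 0.0
```

Call:
apply_moves:
  xyz:
    - [0.021, -0.033, 0.039]
    - [0.02, -0.023, 0.033]
    - [0.021, -0.012, 0.028]
    - [0.024, -0.003, 0.022]
    - [0.029, 0.006, 0.016]
    - [0.036, 0.014, 0.01]
    - [0, 0, 0]
    - [0, 0, 0]
  rot:
    - [0.059, 0.039, 0.112]
    - [0.055, 0.038, 0.118]
    - [0.051, 0.037, 0.123]
    - [0.047, 0.037, 0.128]
    - [0.043, 0.038, 0.132]
    - [0.039, 0.04, 0.135]
    - [0, 0, 0]
    - [0, 0, 0]
  hand: [1, 1, 1, 1, 1, 1, 1, 1]

```text
clock: 5.05
position: [0.5741, 0.2731, 0.4808]
ee_rot: [0.663, -0.599, 0.438, -0.101]
contact_force: [0.0, -0.3, 0.5]
width: 0.0855
gripper_force: 0.0
```

```bash
python3 - <<'E'
from k import *
L,s=log(); q0=s["qpos"]
q1,e=ik(gpose(.07,.18),ag,L,[0,0,2.5,2.5,.6,2]); print(q1.round(3),e)
jrows(q0,q1,8,L,22)
q=q1
for b,z in((.07,.1),(.07,.05),(.07,.0),(.06,.0)):
    q,e=ik(gpose(b,z),ag,L,q); print(b,z,q.round(3),round(e,4))
E
```

```text
q [-0.169, -0.055, 2.105, 1.782, 0.983, 1.541] p [0.5741, 0.2731, 0.4808] L [0.1366, 0.6298, 0.4211, 0.0603, 0.3645, 0.0, 0.0694] 3e-05 t 5.05 F [0.0, -0.3, 0.5]
[ 0.011 -0.005  2.425  2.525  0.57   1.989] 2.134016536398109e-09
1 [0.046, 0.021, 0.003] [0.037, 0.042, 0.137] [0.58 0.27 0.47] [0.31 0.02 0.5 ]
2 [0.057, 0.025, -0.002] [0.034, 0.045, 0.139] [0.59 0.26 0.45] [0.3  0.03 0.49]
3 [0.069, 0.028, -0.008] [0.032, 0.049, 0.14] [0.59 0.25 0.43] [0.29 0.04 0.47]
4 [0.081, 0.027, -0.013] [0.031, 0.053, 0.14] [0.59 0.24 0.41] [0.28 0.05 0.46]
5 [0.094, 0.024, -0.018] [0.031, 0.056, 0.139] [0.58 0.23 0.38] [0.27 0.05 0.45]
6 [0.106, 0.018, -0.022] [0.032, 0.06, 0.138] [0.58 0.21 0.35] [0.26 0.06 0.43]
7 [0.118, 0.01, -0.025] [0.034, 0.063, 0.137] [0.57 0.2  0.32] [0.24 0.07 0.42]
8 [0.128, -0.001, -0.028] [0.037, 0.066, 0.136] [0.55 0.19 0.29] [0.23 0.07 0.41]
0.07 0.1 [0.011 0.241 2.571 2.737 0.914 1.707] 0.0
0.07 0.05 [0.011 0.452 2.654 2.799 1.188 1.584] 0.0
0.07 0.0 [0.016 0.652 2.7   2.826 1.402 1.502] 0.0192
0.06 0.0 [0.025 0.681 2.695 2.835 1.445 1.496] 0.0
```

Call:
apply_moves:
  xyz:
    - [0.046, 0.021, 0.003]
    - [0.057, 0.025, -0.002]
    - [0.069, 0.028, -0.008]
    - [0.081, 0.027, -0.013]
    - [0.094, 0.024, -0.018]
    - [0.106, 0.018, -0.022]
    - [0.118, 0.01, -0.025]
    - [0.128, -0.001, -0.028]
  rot:
    - [0.037, 0.042, 0.137]
    - [0.034, 0.045, 0.139]
    - [0.032, 0.049, 0.14]
    - [0.031, 0.053, 0.14]
    - [0.031, 0.056, 0.139]
    - [0.032, 0.06, 0.138]
    - [0.034, 0.063, 0.137]
    - [0.037, 0.066, 0.136]
  hand: [1, 1, 1, 1, 1, 1, 1, 1]

```text
clock: 6.05
position: [0.551, 0.1878, 0.2856]
ee_rot: [0.565, -0.139, 0.807, 0.1]
contact_force: [0.5, 0.5, -0.0]
width: 0.0854
gripper_force: 0.0
```

Call:
apply_moves:
  xyz:
    - [0, 0, 0]
    - [0, 0, 0]
  rot:
    - [0, 0, 0]
    - [0, 0, 0]
  hand: [1, 1]

```text
clock: 6.3
position: [0.5518, 0.1884, 0.2874]
ee_rot: [0.567, -0.142, 0.805, 0.099]
contact_force: [0.6, -0.3, 0.9]
width: 0.0857
gripper_force: 0.0
```

```bash
python3 - <<'E'
from k import *
L,s=log(); p,a=T(s)
print(rows(p,a,gpose(.055,.0),ag,6).round(3).tolist())
for n in("scene","top"):
    g=cam(n); im=g["pixels"][...,::-1]; cv2.imwrite(f"pics/{n}1.png",im)
c=cv2.imread("pics/scene1.png")[110:260,260:460]; t=cv2.imread("pics/top1.png")[130:280,120:320]
cv2.imwrite("pics/c1.png",np.vstack([cv2.resize(c,(400,300)),cv2.resize(t,(400,300))]))
E
```

```text
q [0.009, -0.005, 2.425, 2.529, 0.574, 1.985] p [0.5518, 0.1884, 0.2874] L [0.1367, 0.6298, 0.4211, 0.0604, 0.3645, 0.0, 0.0694] 4e-05 t 6.3 F [0.6, -0.3, 0.9]
[[0.092, 0.001, 0.041, -0.0, 0.001, -0.0], [0.092, 0.001, 0.042, -0.0, 0.001, -0.0], [0.092, 0.001, 0.042, -0.0, 0.001, -0.0], [0.092, 0.001, 0.042, -0.0, 0.001, -0.0], [0.092, 0.001, 0.042, -0.0, 0.001, -0.0], [0.092, 0.001, 0.042, -0.0, 0.001, -0.0]]
```

View pics/c1.png

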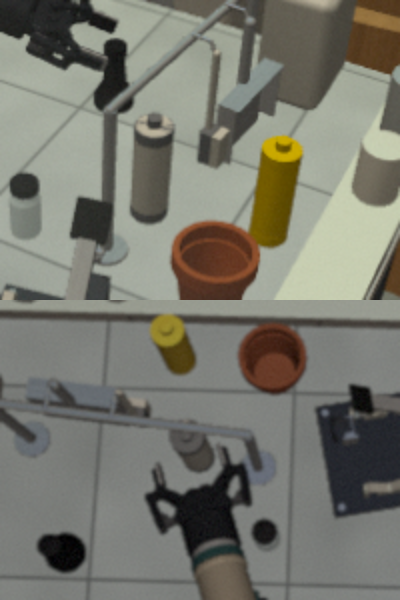

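The crop shows the open fingers square in front of the filter, below the bar. I'm going down and then forward.

Call:
apply_moves:
  xyz:
    - [0.092, 0.001, 0.042]
    - [0.092, 0.001, 0.042]
    - [0.092, 0.001, 0.042]
    - [0.092, 0.001, 0.042]
    - [0.092, 0.001, 0.042]
    - [0.092, 0.001, 0.042]
    - [0, 0, 0]
    - [0, 0, 0]
  rot:
    - [0, 0, 0]
    - [0, 0, 0]
    - [0, 0, 0]
    - [0, 0, 0]
    - [0, 0, 0]
    - [0, 0, 0]
    - [0, 0, 0]
    - [0, 0, 0]
  hand: [1, 1, 1, 1, 1, 1, 1, 1]

```text
clock: 7.4
position: [0.5639, 0.1948, 0.105]
ee_rot: [0.566, -0.14, 0.806, 0.099]
contact_force: [0.4, -0.2, 0.6]
width: 0.0855
gripper_force: 0.0
```

```bash
python3 - <<'E'
from k import *
L,s=log(); p,a=T(s)
print(rows(p,a,gpose(0,.0),ag,5).round(3).tolist(), gpose(0,0))
E
```

```text
q [0.037, 0.683, 2.685, 2.849, 1.441, 1.504] p [0.5639, 0.1948, 0.105] L [0.1368, 0.6298, 0.4211, 0.0604, 0.3645, -0.0, 0.0694] 7e-05 t 7.4 F [0.4, -0.2, 0.6]
[[-0.013, -0.0, 0.035, -0.001, 0.001, -0.0], [-0.013, -0.0, 0.035, -0.001, 0.001, -0.0], [-0.013, -0.001, 0.035, -0.001, 0.001, -0.0], [-0.013, -0.001, 0.035, -0.001, 0.001, -0.0], [-0.013, -0.001, 0.035, -0.001, 0.001, -0.0]] [0.61651252 0.21301006 0.10560422]
```

Now forward to the cartridge, then close at a moderate grip.

Call:
apply_moves:
  xyz:
    - [-0.013, 0, 0.035]
    - [-0.013, 0, 0.035]
    - [-0.013, 0, 0.035]
    - [-0.013, -0.001, 0.035]
    - [-0.013, -0.001, 0.035]
    - [0, 0, 0]
    - [0, 0, 0]
  rot:
    - [0, 0, 0]
    - [0, 0, 0]
    - [0, 0, 0]
    - [0, 0, 0]
    - [0, 0, 0]
    - [0, 0, 0]
    - [0, 0, 0]
  hand: [1, 1, 1, 1, 1, 1, 1]

```text
clock: 8.28
position: [0.6158, 0.2131, 0.105]
ee_rot: [0.565, -0.14, 0.807, 0.099]
contact_force: [0.3, -0.7, 1.0]
width: 0.0851
gripper_force: 0.0
```

Call:
apply_moves:
  xyz:
    - [0, 0, 0]
    - [0, 0, 0]
    - [0, 0, 0]
    - [0, 0, 0]
    - [0, 0, 0]
    - [0, 0, 0]
    - [0, 0, 0]
    - [0, 0, 0]
  rot:
    - [0, 0, 0]
    - [0, 0, 0]
    - [0, 0, 0]
    - [0, 0, 0]
    - [0, 0, 0]
    - [0, 0, 0]
    - [0, 0, 0]
    - [0, 0, 0]
  hand: [0.6, 0.5, 0.4, 0.3, 0.2, 0.1, 0, -0.1]
  force: 50

```text
clock: 9.28
position: [0.616, 0.2131, 0.1036]
ee_rot: [0.565, -0.14, 0.807, 0.099]
contact_force: [0.5, 0.3, -0.8]
width: 0.0548
gripper_force: 52.5
```

```bash
python3 - <<'E'
from k import *
L,s=log(); p,a=T(s)
print(rows(p,a,gpose(0,.028),a,2).round(3).tolist()); p=gpose(0,.028)
print(rows(p,a,gpose(.05,.06),a,3).round(3).tolist()); p=gpose(.05,.06)
print(rows(p,a,gpose(.08,.18),a,4).round(3).tolist()); 
q=s["qpos"]
for b,z in((.0,.028),(.05,.06),(.08,.18)): q,e=ik(gpose(b,z),a,L,q); print(b,z,q.round(3),round(e,4))
ab=pose(11.3,70,-1)
q1,e=ik(B-.25*bx+[0,0,.15]+tg*ab.apply([0,0,1]),ab,L,[-.8,0,2.1,.4,.9,.3]); print(q1.round(3),e)
st=(a.inv()).apply([0,0,1])
for i in range(0,31,2):
    x,an,w=fk(q+(q1-q)*i/30,L); g=x-tg*an.apply([0,0,1]); u=an.apply(st); print(i,"tcp",x.round(3),"foot",(g-.112*u).round(2),"stub",(g+.068*u).round(2),"w",w.round(2))
E
```

```text
q [0.092, 0.621, 2.531, 2.889, 1.232, 1.57] p [0.616, 0.2131, 0.1036] L [0.1368, 0.6297, 0.4211, 0.0604, 0.3645, -0.0, 0.0694] 7e-05 t 9.275 F [0.5, 0.3, -0.8]
[[-0.047, -0.0, -0.016, 0.0, 0.0, 0.0], [-0.047, -0.0, -0.016, 0.0, 0.0, 0.0]]
[[-0.014, -0.0, -0.064, 0.0, 0.0, 0.0], [-0.014, -0.0, -0.064, 0.0, 0.0, 0.0], [-0.014, -0.0, -0.064, 0.0, 0.0, 0.0]]
[[-0.085, 0.0, -0.058, 0.0, 0.0, 0.0], [-0.085, 0.0, -0.058, 0.0, 0.0, 0.0], [-0.085, 0.0, -0.058, 0.0, 0.0, 0.0], [-0.085, 0.0, -0.058, 0.0, 0.0, 0.0]]
0.0 0.028 [0.092 0.519 2.504 2.874 1.107 1.606] 0.0
0.05 0.06 [0.042 0.404 2.588 2.816 1.079 1.624] 0.0
0.08 0.18 [ 0.    -0.022  2.441  2.512  0.571  2.   ] 0.0
[-0.847 -0.103  2.057  0.351  1.035  0.37 ] 6.698998994414397e-13
0 tcp [0.541 0.186 0.286] foot [0.52 0.18 0.18] stub [0.52 0.18 0.36] w [0.22 0.07 0.41]
2 tcp [0.551 0.183 0.3  ] foot [0.55 0.16 0.2 ] stub [0.53 0.19 0.37] w [0.23 0.06 0.42]
4 tcp [0.558 0.179 0.31 ] foot [0.56 0.13 0.21] stub [0.53 0.19 0.38] w [0.24 0.04 0.43]
6 tcp [0.562 0.173 0.316] foot [0.58 0.11 0.23] stub [0.53 0.2  0.38] w [0.25 0.03 0.43]
8 tcp 
[... 447 characters left out ...]
  0.48]
18 tcp [0.534 0.076 0.277] foot [0.61 0.01 0.29] stub [0.46 0.11 0.29] w [ 0.28 -0.07  0.49]
20 tcp [0.518 0.046 0.263] foot [ 0.6  -0.01  0.29] stub [0.45 0.07 0.27] w [ 0.28 -0.09  0.5 ]
22 tcp [0.499 0.012 0.248] foot [ 0.59 -0.03  0.28] stub [0.42 0.03 0.25] w [ 0.27 -0.11  0.51]
24 tcp [ 0.475 -0.026  0.234] foot [ 0.57 -0.05  0.27] stub [ 0.4  -0.02  0.24] w [ 0.27 -0.13  0.52]
26 tcp [ 0.447 -0.067  0.222] foot [ 0.55 -0.08  0.26] stub [ 0.37 -0.07  0.23] w [ 0.27 -0.15  0.53]
28 tcp [ 0.414 -0.111  0.213] foot [ 0.52 -0.1   0.24] stub [ 0.34 -0.12  0.22] w [ 0.26 -0.16  0.54]
30 tcp [ 0.375 -0.157  0.207] foot [ 0.48 -0.14  0.22] stub [ 0.3  -0.17  0.23] w [ 0.25 -0.18  0.55]
```

Call:
apply_moves:
  xyz:
    - [-0.024, 0, -0.008]
    - [-0.035, 0, -0.012]
    - [-0.035, 0, -0.012]
    - [-0.014, 0, -0.064]
    - [-0.014, 0, -0.064]
    - [-0.014, 0, -0.064]
    - [0, 0, 0]
    - [0, 0, 0]
  rot:
    - [0, 0, 0]
    - [0, 0, 0]
    - [0, 0, 0]
    - [0, 0, 0]
    - [0, 0, 0]
    - [0, 0, 0]
    - [0, 0, 0]
    - [0, 0, 0]
  hand: [-0.1, -0.1, -0.1, -0.1, -0.1, -0.1, -0.1, -0.1]
  force: 60

```text
clock: 10.28
position: [0.5699, 0.1961, 0.1653]
ee_rot: [0.565, -0.14, 0.807, 0.099]
contact_force: [0.2, -0.4, -2.4]
width: 0.0548
gripper_force: 64.1
```

```bash
python3 - <<'E'
from k import *
L,s=log(); p,a=T(s)
print("width",s["width"],s["gripper_force"])
print(rows(p,a,gpose(.08,.18),ag,4).round(3).tolist())
g=cam("scene"); cv2.imwrite("pics/c2.png",cv2.resize(g["pixels"][100:270,200:400,::-1],(600,510)))
q,_=ik(gpose(.08,.18),ag,L,s["qpos"]); ab=pose(11.3,70,-1)
q1,e=ik(B-.25*bx+[0,0,.15]+tg*ab.apply([0,0,1]),ab,L,[-.8,0,2.1,.4,.9,.3])
st=ag.inv().apply([0,0,1])
for M in([-.169,-.055,2.105,1.782,.983,1.541],[-.3,-.2,2.1,1.7,.9,1.4],[-.35,-.3,2.1,1.5,.9,1.2]):
  print(M); M=np.array(M)
  for i in range(0,31,3):
    qq=q+(M-q)*i/15 if i<15 else M+(q1-M)*(i-15)/15
    x,an,w=fk(qq,L); gg=x-tg*an.apply([0,0,1]); u=an.apply(st); print(i,"tcp",x.round(3),"foot",(gg-.112*u).round(2),"stub",(gg+.068*u).round(2))
E
```

```text
q [0.043, 0.406, 2.588, 2.818, 1.082, 1.622] p [0.5699, 0.1961, 0.1653] L [0.1368, 0.6297, 0.4211, 0.0604, 0.3645, -0.0, 0.0694] 7e-05 t 10.275 F [0.2, -0.4, -2.4]
width 0.05478964699997658 64.08127784729004
[[-0.086, 0.0, -0.058, -0.001, 0.0, -0.001], [-0.086, -0.0, -0.058, -0.001, 0.0, -0.001], [-0.086, -0.0, -0.058, -0.001, 0.0, -0.001], [-0.086, -0.0, -0.058, -0.001, 0.0, -0.001]]
[-0.169, -0.055, 2.105, 1.782, 0.983, 1.541]
0 tcp [0.541 0.186 0.286] foot [0.52 0.18 0.18] stub [0.52 0.18 0.36]
3 tcp [0.565 0.206 0.339] foot [0.57 0.18 0.23] stub [0.54 0.21 0.41]
6 tcp [0.579 0.226 0.387] foot [0.6  0.19 0.29] stub [0.54 0.23 0.45]
9 tcp [0.584 0.245 0.427] foot [0.63 0.2  0.34] stub [0.53 0.26 0.48]
12 tcp [0.582 0.261 0.459] foot [0.64 0.21 0.39] stub [0.52 0.27 0.5 ]
15 tcp [0.574 0.273 0.481] foot [0.65 0.22 0.43] stub [0.51 0.29 0.51]
18 tcp [0.568 0.213 0.415] foot [0.65 0.15 0.4 ] stub [0.5  0.23 0.43]
21 tcp [0.549 0.136 0.349] foot [0.64 0.08 0.36] stub [0.48 0.15 0.35]
24 tcp [0.513 0.044 0.288] foot [0.61 0.01 0.32] stub [0.44 0.05 0.29]
27 tcp [ 0.455 -0.056  0.239] fo
[... 1096 characters left out ...]
.57 0.16 0.25] stub [0.52 0.2  0.42]
6 tcp [0.56  0.196 0.414] foot [0.6  0.14 0.33] stub [0.51 0.22 0.47]
9 tcp [0.552 0.198 0.461] foot [0.61 0.12 0.41] stub [0.49 0.23 0.5 ]
12 tcp [0.539 0.196 0.494] foot [0.61 0.12 0.48] stub [0.47 0.23 0.51]
15 tcp [0.522 0.187 0.513] foot [0.6  0.11 0.53] stub [0.45 0.22 0.51]
18 tcp [0.528 0.132 0.439] foot [0.61 0.07 0.48] stub [0.46 0.15 0.43]
21 tcp [0.517 0.066 0.368] foot [0.6  0.02 0.42] stub [0.44 0.08 0.36]
24 tcp [ 0.488 -0.007  0.304] foot [ 0.58 -0.03  0.35] stub [ 0.41 -0.    0.3 ]
27 tcp [ 0.44  -0.082  0.249] foot [ 0.54 -0.08  0.29] stub [ 0.36 -0.09  0.25]
30 tcp [ 0.375 -0.157  0.207] foot [ 0.48 -0.14  0.22] stub [ 0.3  -0.17  0.23]
```

View pics/c2.png

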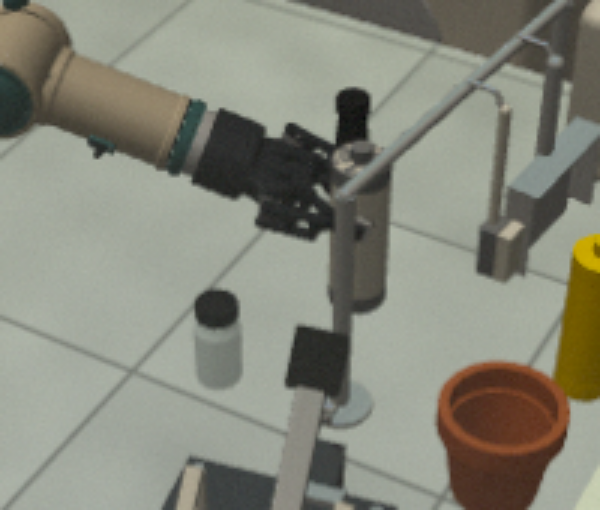

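The crop shows the filter upright in the grip, clear of the table and in front of the bar. The next leg needs more height before it turns, so that the foot clears the bar and post.

Call:
apply_moves:
  xyz:
    - [-0.086, 0, -0.058]
    - [-0.086, 0, -0.058]
    - [-0.086, 0, -0.058]
    - [-0.086, 0, -0.058]
    - [0, 0, 0]
  rot:
    - [0, 0, 0]
    - [0, 0, 0]
    - [0, 0, 0]
    - [0, 0, 0]
    - [0, 0, 0]
  hand: [-0.1, -0.1, -0.1, -0.1, -0.1]

```text
clock: 10.95
position: [0.5421, 0.1862, 0.2894]
ee_rot: [0.568, -0.141, 0.805, 0.099]
contact_force: [0.2, -0.4, -1.2]
width: 0.0543
gripper_force: 64.3
```

```bash
cat >> k.py <<'E'
ab=pose(11.3,70,-1); st=ag.inv().apply([0,0,1])
def bpose(b,z): return B+b*bx+[0,0,z]+tg*ab.apply([0,0,1])
def chk(qs,L,n):
    for q0,q1 in zip(qs[:-1],qs[1:]):
        for i in range(n):
            x,an,w=fk(q0+(q1-q0)*i/n,L); gg=x-tg*an.apply([0,0,1]); u=an.apply(st); print(i,"tcp",x.round(3),"foot",(gg-.112*u).round(3),"stub",(gg+.068*u).round(2))
E
python3 - <<'E'
from k import *
L,s=log(); q0=s["qpos"]; q1,e=ik(bpose(-.25,.15),ab,L,[-.8,0,2.1,.4,.9,.3])
A=np.array([-.1,-.3,2.4,2.3,.65,1.75]); M=np.array([-.35,-.3,2.1,1.5,.9,1.2])
chk([q0,A,M,q1],L,5)
print("to A"); jrows(q0,A,7,L); print("A-M"); jrows(A,M,9,L,9)
E
```

```text
q [0.002, -0.025, 2.439, 2.514, 0.572, 1.998] p [0.5421, 0.1862, 0.2894] L [0.1368, 0.6297, 0.4211, 0.0604, 0.3645, -0.0, 0.0694] 7e-05 t 10.95 F [0.2, -0.4, -1.2]
0 tcp [0.542 0.186 0.289] foot [0.526 0.18  0.184] stub [0.53 0.18 0.36]
1 tcp [0.537 0.185 0.325] foot [0.531 0.172 0.219] stub [0.51 0.18 0.4 ]
2 tcp [0.529 0.184 0.359] foot [0.533 0.163 0.254] stub [0.5  0.19 0.43]
3 tcp [0.519 0.184 0.392] foot [0.533 0.155 0.29 ] stub [0.48 0.19 0.46]
4 tcp [0.507 0.184 0.424] foot [0.531 0.148 0.326] stub [0.46 0.2  0.49]
0 tcp [0.493 0.186 0.454] foot [0.525 0.142 0.362] stub [0.44 0.2  0.51]
1 tcp [0.503 0.194 0.481] foot [0.549 0.134 0.406] stub [0.45 0.22 0.53]
2 tcp [0.51 0.2  0.5 ] foot [0.567 0.127 0.446] stub [0.45 0.23 0.53]
3 tcp [0.515 0.202 0.511] foot [0.581 0.122 0.482] stub [0.45 0.23 0.53]
4 tcp [0.519 0.197 0.515] foot [0.591 0.118 0.511] stub [0.45 0.23 0.52]
0 tcp [0.522 0.187 0.513] foot [0.598 0.113 0.533] stub [0.45 0.22 0.51]
1 tcp [0.528 0.132 0.439] foot [0.607 0.07  0.478] stub [0.46 0.15 0.43]
2 tcp [0.517 0.066 0.368] foot [0.602 0.023 0.417] stub [0.44 0
[... 828 characters left out ...]
0.19 0.47] [0.16 0.05 0.48]
2 [-0.04, -0.023, 0.019] [-0.018, -0.023, -0.14] [0.5  0.2  0.48] [0.17 0.04 0.5 ]
3 [-0.029, -0.024, 0.016] [-0.019, -0.021, -0.14] [0.51 0.2  0.49] [0.18 0.04 0.51]
4 [-0.018, -0.023, 0.013] [-0.021, -0.018, -0.139] [0.51 0.2  0.5 ] [0.19 0.03 0.52]
5 [-0.008, -0.02, 0.009] [-0.024, -0.016, -0.139] [0.51 0.2  0.51] [0.2  0.02 0.53]
6 [0.002, -0.015, 0.005] [-0.027, -0.014, -0.138] [0.52 0.2  0.51] [0.2  0.02 0.55]
7 [0.01, -0.008, 0.001] [-0.031, -0.013, -0.136] [0.52 0.2  0.52] [0.21 0.01 0.56]
8 [0.016, 0.001, -0.003] [-0.035, -0.013, -0.134] [0.52 0.19 0.51] [0.22 0.   0.57]
9 [0.021, 0.01, -0.008] [-0.039, -0.014, -0.132] [0.52 0.19 0.51] [ 0.22 -0.01  0.58]
```

Call:
apply_moves:
  xyz:
    - [-0.076, 0.001, -0.039]
    - [-0.075, -0.002, -0.039]
    - [-0.074, -0.005, -0.039]
    - [-0.072, -0.008, -0.039]
    - [-0.071, -0.011, -0.038]
    - [-0.07, -0.013, -0.038]
    - [-0.068, -0.015, -0.038]
  rot:
    - [0, -0.043, -0.068]
    - [0.003, -0.042, -0.069]
    - [0.005, -0.04, -0.07]
    - [0.007, -0.039, -0.072]
    - [0.009, -0.037, -0.073]
    - [0.011, -0.036, -0.074]
    - [0.012, -0.034, -0.075]
  hand: [-0.1, -0.1, -0.1, -0.1, -0.1, -0.1, -0.1]

```text
clock: 11.82
position: [0.4936, 0.1858, 0.4488]
ee_rot: [0.682, -0.313, 0.658, -0.052]
contact_force: [1.0, 1.2, -2.4]
width: 0.0545
gripper_force: 64.2
```

Call:
apply_moves:
  xyz:
    - [-0.051, -0.02, 0.022]
    - [-0.04, -0.023, 0.019]
    - [-0.029, -0.024, 0.016]
    - [-0.018, -0.023, 0.013]
    - [-0.008, -0.02, 0.009]
    - [0.002, -0.015, 0.005]
    - [0.01, -0.008, 0.001]
    - [0.016, 0.001, -0.003]
  rot:
    - [-0.017, -0.026, -0.139]
    - [-0.018, -0.023, -0.14]
    - [-0.019, -0.021, -0.14]
    - [-0.021, -0.018, -0.139]
    - [-0.024, -0.016, -0.139]
    - [-0.027, -0.014, -0.138]
    - [-0.031, -0.013, -0.136]
    - [-0.035, -0.013, -0.134]
  hand: [-0.1, -0.1, -0.1, -0.1, -0.1, -0.1, -0.1, -0.1]

```text
clock: 12.82
position: [0.5223, 0.1937, 0.5084]
ee_rot: [-0.551, 0.685, -0.336, 0.337]
contact_force: [-0.8, -0.0, -2.2]
width: 0.0543
gripper_force: 64.3
```

Call:
apply_moves:
  xyz:
    - [0, 0, 0]
    - [0, 0, 0]
  rot:
    - [0, 0, 0]
    - [0, 0, 0]
  hand: [-0.1, -0.1]

```text
clock: 13.08
position: [0.522, 0.1935, 0.5096]
ee_rot: [-0.553, 0.683, -0.338, 0.337]
contact_force: [-0.2, 0.2, -2.6]
width: 0.0549
gripper_force: 64.2
```

```bash
python3 - <<'E'
from k import *
L,s=log(); q0=s["qpos"]; q1,e=ik(bpose(-.25,.08),ab,L,[-.8,0,2.1,.4,.9,.3]);print(q1)
chk([q0,q1],L,6)
jrows(q0,q1,16,L,16)
E
```

```text
q [-0.318, -0.295, 2.137, 1.587, 0.866, 1.264] p [0.522, 0.1935, 0.5096] L [0.1368, 0.6297, 0.4211, 0.0604, 0.3645, -0.0, 0.0694] 7e-05 t 13.075 F [-0.2, 0.2, -2.6]
[-0.84666368 -0.01792418  2.18500709  0.4095944   0.83656615  0.27127831]
0 tcp [0.522 0.194 0.51 ] foot [0.596 0.116 0.516] stub [0.45 0.22 0.51]
1 tcp [0.534 0.142 0.433] foot [0.608 0.07  0.458] stub [0.46 0.17 0.43]
2 tcp [0.53  0.084 0.359] foot [0.609 0.025 0.399] stub [0.46 0.11 0.35]
3 tcp [0.511 0.023 0.291] foot [ 0.598 -0.019  0.337] stub [0.44 0.04 0.28]
4 tcp [ 0.478 -0.04   0.231] foot [ 0.573 -0.061  0.274] stub [ 0.4  -0.03  0.23]
5 tcp [ 0.432 -0.1    0.18 ] foot [ 0.533 -0.1    0.213] stub [ 0.36 -0.1   0.19]
1 [0.053, 0.103, 0.001] [-0.067, 0.01, -0.084] [0.53 0.18 0.48] [ 0.22 -0.01  0.56]
2 [0.044, 0.108, 0.0] [-0.068, 0.004, -0.082] [0.53 0.16 0.45] [ 0.23 -0.02  0.56]
3 [0.034, 0.112, 0.0] [-0.068, -0.002, -0.08] [0.53 0.14 0.42] [ 0.24 -0.03  0.55]
4 [0.023, 0.115, 0.0] [-0.067, -0.009, -0.078] [0.53 0.11 0.4 ] [ 0.24 -0.04  0.55]
5 [0.012, 0.117, 0.001] [-0.065, -0.015, -0.077] [0.53 0.09 0.37] [ 
[... 295 characters left out ...]
.002] [-0.053, -0.038, -0.072] [ 0.5  -0.    0.27] [ 0.26 -0.1   0.52]
10 [-0.044, 0.107, 0.003] [-0.049, -0.043, -0.072] [ 0.49 -0.02  0.25] [ 0.26 -0.11  0.52]
11 [-0.055, 0.102, 0.004] [-0.044, -0.047, -0.071] [ 0.47 -0.05  0.22] [ 0.26 -0.12  0.51]
12 [-0.064, 0.095, 0.005] [-0.038, -0.051, -0.071] [ 0.46 -0.07  0.2 ] [ 0.26 -0.13  0.5 ]
13 [-0.073, 0.088, 0.006] [-0.033, -0.054, -0.07] [ 0.44 -0.09  0.19] [ 0.26 -0.14  0.5 ]
14 [-0.081, 0.079, 0.007] [-0.026, -0.056, -0.07] [ 0.42 -0.11  0.17] [ 0.26 -0.16  0.49]
15 [-0.088, 0.07, 0.008] [-0.02, -0.058, -0.07] [ 0.4  -0.14  0.15] [ 0.26 -0.17  0.49]
16 [-0.094, 0.06, 0.01] [-0.014, -0.059, -0.071] [ 0.38 -0.16  0.14] [ 0.25 -0.18  0.48]
```

Call:
apply_moves:
  xyz:
    - [0.053, 0.103, 0.001]
    - [0.044, 0.108, 0]
    - [0.034, 0.112, 0]
    - [0.023, 0.115, 0]
    - [0.012, 0.117, 0.001]
    - [0, 0.117, 0.001]
    - [-0.011, 0.117, 0.001]
    - [-0.022, 0.115, 0.002]
  rot:
    - [-0.067, 0.01, -0.084]
    - [-0.068, 0.004, -0.082]
    - [-0.068, -0.002, -0.08]
    - [-0.067, -0.009, -0.078]
    - [-0.065, -0.015, -0.077]
    - [-0.063, -0.021, -0.076]
    - [-0.061, -0.027, -0.074]
    - [-0.057, -0.033, -0.073]
  hand: [-0.1, -0.1, -0.1, -0.1, -0.1, -0.1, -0.1, -0.1]

```text
clock: 14.08
position: [0.5106, 0.022, 0.2923]
ee_rot: [-0.228, 0.893, -0.163, 0.353]
contact_force: [0.4, -0.6, -2.3]
width: 0.0543
gripper_force: 64.1
```

Call:
apply_moves:
  xyz:
    - [-0.034, 0.112, 0.002]
    - [-0.044, 0.107, 0.003]
    - [-0.055, 0.102, 0.004]
    - [-0.064, 0.095, 0.005]
    - [-0.073, 0.088, 0.006]
    - [-0.081, 0.079, 0.007]
    - [-0.088, 0.07, 0.008]
    - [-0.094, 0.06, 0.01]
  rot:
    - [-0.053, -0.038, -0.072]
    - [-0.049, -0.043, -0.072]
    - [-0.044, -0.047, -0.071]
    - [-0.038, -0.051, -0.071]
    - [-0.033, -0.054, -0.07]
    - [-0.026, -0.056, -0.07]
    - [-0.02, -0.058, -0.07]
    - [-0.014, -0.059, -0.071]
  hand: [-0.1, -0.1, -0.1, -0.1, -0.1, -0.1, -0.1, -0.1]

```text
clock: 15.08
position: [0.3754, -0.1566, 0.1391]
ee_rot: [-0.018, 0.98, 0.097, 0.173]
contact_force: [-0.2, -0.7, -2.1]
width: 0.0542
gripper_force: 64.0
```

Call:
apply_moves:
  xyz:
    - [0, 0, 0]
    - [0, 0, 0]
  rot:
    - [0, 0, 0]
    - [0, 0, 0]
  hand: [-0.1, -0.1]

```text
clock: 15.32
position: [0.3765, -0.1565, 0.1401]
ee_rot: [-0.017, 0.98, 0.096, 0.175]
contact_force: [-0.3, 1.1, -1.5]
width: 0.0544
gripper_force: 64.0
```

```bash
python3 - <<'E'
from k import *
L,s=log(); p,a=T(s)
print("err",(p-bpose(-.25,.08)).round(4),np.degrees((a.inv()*ab).as_rotvec()).round(2))
gs=[cam("scene"),cam("top")]
cv2.imwrite("pics/c3.png",np.hstack([cv2.resize(gs[0]["pixels"][180:330,140:340,::-1],(400,300)),cv2.resize(gs[1]["pixels"][150:300,230:430,::-1],(400,300))]))
print(rows(p,a,bpose(-.25,.014),ab,3).round(3).tolist())
E
```

```text
q [-0.847, -0.021, 2.181, 0.413, 0.842, 0.273] p [0.3765, -0.1565, 0.1401] L [0.1368, 0.6297, 0.4211, 0.0604, 0.3645, -0.0, 0.0694] 7e-05 t 15.325 F [-0.3, 1.1, -1.5]
err [0.0013 0.0002 0.0027] [ 0.01 -0.25 -0.15]
[[-0.028, 0.0, 0.071, 0.0, -0.001, -0.001], [-0.028, 0.0, 0.071, 0.0, -0.001, -0.001], [-0.028, -0.0, 0.071, 0.0, -0.001, -0.001]]
```

View pics/c3.png

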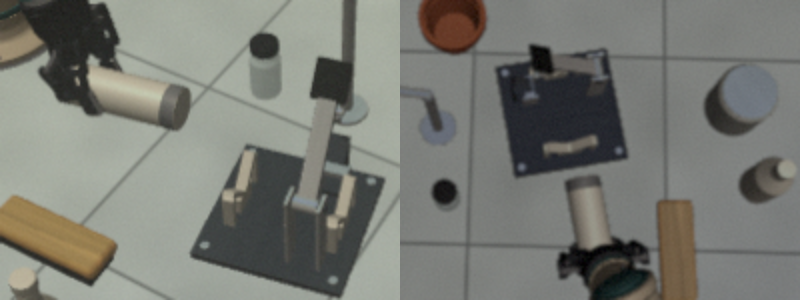

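The crops show the filter held level with its foot forward, lined up with the bracket's V supports, and the arm still up. I'll check the filter's line by projection before sliding it in.

```bash
python3 - <<'E'
from k import *
s=status.get_state(); p,a=T(s); g=p-tg*a.apply([0,0,1]); u=a.apply(st); foot=g-.11*u
print("axis world",(-u).round(3),"bx",bx.round(3))
S,t=cam("scene"),cam("top")
print("scene foot expect",proj(S,foot),"top foot upper edge expect",proj(t,[foot+[0,0,.028]]), "band sides", proj(t,[foot+.028*np.array([-bx[1],bx[0],0]),foot-.028*np.array([-bx[1],bx[0],0])]))
# measured dark band in top view near foot
im=t["pixels"]; h=cv2.cvtColor(im,cv2.COLOR_RGB2HSV); 
# V support tops (light beige): near & far, in both views
for n,c,k in(("top",t,(slice(180,235),slice(280,345))),("scene",S,(slice(245,310),slice(240,330)))):
    hh=cv2.cvtColor(c["pixels"],cv2.COLOR_RGB2HSV); m=np.zeros(hh.shape[:2],np.uint8); m[k]=((hh[k][...,2]>110)).astype(np.uint8)
    nn,_,stt,ce=cv2.connectedComponentsWithStats(m)
    for i in range(1,nn):
        if stt[i,4]>12: print(n,stt[i].tolist(),ce[i].round(1))
def bw(x,y,z): return B*[1,1,0]+x*bx+y*np.array([-bx[1],bx[0],0])+[0,0,z]
pts=[bw(sx,sy,.071) for sx in(-.068,.068) for sy in(-.036,.036)]+[bw(-.068,0,.0355)]
print("expect V lips top",proj(t,pts).round(1).tolist(),"scene",proj(S,pts).round(1).tolist())
cv2.imwrite("pics/c4.png",np.hstack([cv2.resize(t["pixels"][170:250,270:350,::-1],(400,400),interpolation=cv2.INTER_CUBIC),cv2.resize(S["pixels"][245:325,230:310,::-1],(400,400),interpolation=cv2.INTER_CUBIC)]))
E
```

```text
axis world [0.981 0.194 0.004] bx [0.981 0.196 0.   ]
scene foot expect [[231.07499184 234.59318586]] top foot upper edge expect [[321.35881867 237.5001513 ]] band sides [[311.8519423  240.33459061]
 [329.40296362 237.33861787]]
top [280, 180, 12, 2, 18] [284.5 180.3]
top [318, 180, 27, 55, 332] [339.7 205.1]
top [280, 204, 6, 31, 101] [281.5 223.3]
top [302, 222, 15, 4, 54] [309.4 223.4]
scene [240, 245, 90, 50, 2187] [281.4 261.7]
scene [282, 273, 5, 9, 17] [284.1 277.2]
scene [319, 279, 11, 31, 193] [325.6 298.5]
expect V lips top [[325.0, 220.2], [303.8, 223.8], [317.5, 181.4], [296.7, 184.8], [313.7, 223.9]] scene [[254.3, 275.1], [264.5, 255.2], [306.1, 288.5], [314.7, 267.6], [260.2, 274.1]]
```

View pics/c4.png

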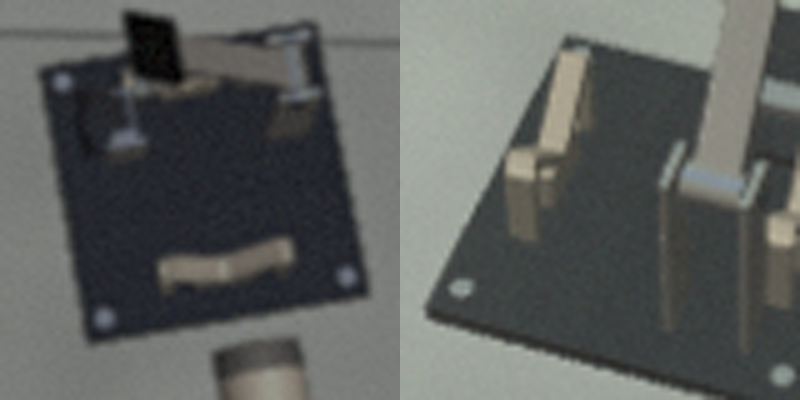

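The crop shows the near V at top-view pixels (302,223) to (329,219), within about 2 mm of what I expected. I'm shifting the seat estimate by 3 mm in x and -1 mm in y.

```bash
sed -i 's/B=np.array(\[.614,-.109,.075\])/B=np.array([.617,-.110,.075])/' k.py; python3 - <<'E'
from k import *
s=status.get_state(); p,a=T(s)
print(rows(p,a,bpose(-.25,.016),ab,3).round(3).tolist()); print(rows(bpose(-.25,.016),ab,bpose(-.03,.016),ab,6).round(3).tolist()[0],bpose(-.03,.016))
E
```

```text
[[-0.024, 0.001, 0.07, 0.001, -0.001, -0.0], [-0.024, 0.001, 0.07, 0.001, -0.001, -0.0], [-0.024, 0.001, 0.071, 0.001, -0.001, -0.0]]
[0.115, -0.0, 0.042, 0.0, 0.0, 0.0] [ 0.59385335 -0.11462516  0.07342775]
```

Call:
apply_moves:
  xyz:
    - [-0.024, 0.001, 0.07]
    - [-0.024, 0.001, 0.07]
    - [-0.024, 0.001, 0.071]
    - [0, 0, 0]
    - [0.057, 0, 0.021]
    - [0.057, 0, 0.021]
    - [0, 0, 0]
  rot:
    - [0, -0.001, 0]
    - [0, -0.001, 0]
    - [0, -0.001, 0]
    - [0, 0, 0]
    - [0, 0, 0]
    - [0, 0, 0]
    - [0, 0, 0]
  hand: [-0.1, -0.1, -0.1, -0.1, -0.1, -0.1, -0.1]

```text
clock: 16.4
position: [0.4152, -0.1518, 0.0745]
ee_rot: [-0.015, 0.98, 0.097, 0.174]
contact_force: [-0.3, -1.1, -3.1]
width: 0.0543
gripper_force: 64.1
```

```bash
python3 - <<'E'
from k import *
s=status.get_state(); p,a=T(s); print((p-bpose(-.25,.016)).round(4),s["contact_force"])
print(rows(p,a,bpose(-.03,.016),ab,6).round(3).tolist()[0])
E
```

```text
[0.037  0.0059 0.001 ] [-0.31751949 -1.07111978 -3.12933979]
[0.095, -0.001, 0.035, 0.001, -0.0, 0.0]
```

Call:
apply_moves:
  xyz:
    - [0.095, -0.001, 0.035]
    - [0.095, -0.001, 0.035]
    - [0.095, -0.001, 0.035]
    - [0, 0, 0]
  rot:
    - [0, 0, 0]
    - [0, 0, 0]
    - [0, 0, 0]
    - [0, 0, 0]
  hand: [-0.1, -0.1, -0.1, -0.1]

```text
clock: 16.9
position: [0.5045, -0.133, 0.0738]
ee_rot: [-0.015, 0.98, 0.097, 0.174]
contact_force: [-0.5, 0.8, -2.6]
width: 0.0546
gripper_force: 64.2
```

Call:
apply_moves:
  xyz:
    - [0.095, -0.001, 0.035]
    - [0.095, -0.001, 0.035]
    - [0.095, -0.001, 0.035]
    - [0, 0, 0]
    - [0, 0, 0]
  rot:
    - [0, 0, 0]
    - [0, 0, 0]
    - [0, 0, 0]
    - [0, 0, 0]
    - [0, 0, 0]
  hand: [-0.1, -0.1, -0.1, -0.1, -0.1]

```text
clock: 17.52
position: [0.59, -0.1139, 0.0721]
ee_rot: [-0.017, 0.98, 0.096, 0.172]
contact_force: [0.1, -0.6, -1.6]
width: 0.0544
gripper_force: 64.2
```

```bash
python3 - <<'E'
from k import *
s=status.get_state(); p,a=T(s); print((p-bpose(-.03,.016)).round(4),np.degrees((a.inv()*ab).as_rotvec()).round(2),s["contact_force"])
print("down 2mm",(a.inv().apply([0,0,-.002])/.3).round(4))
gs=[cam("scene"),cam("top")]
cv2.imwrite("pics/c5.png",np.hstack([cv2.resize(gs[0]["pixels"][190:330,200:340,::-1],(400,400)),cv2.resize(gs[1]["pixels"][160:270,260:370,::-1],(400,400))]))
E
```

```text
[-0.0038  0.0008 -0.0014] [ 0.06  0.12 -0.06] [ 0.08130052 -0.62653556 -1.64690803]
down 2mm [-0.0023 -0.      0.0063]
```

View pics/c5.png

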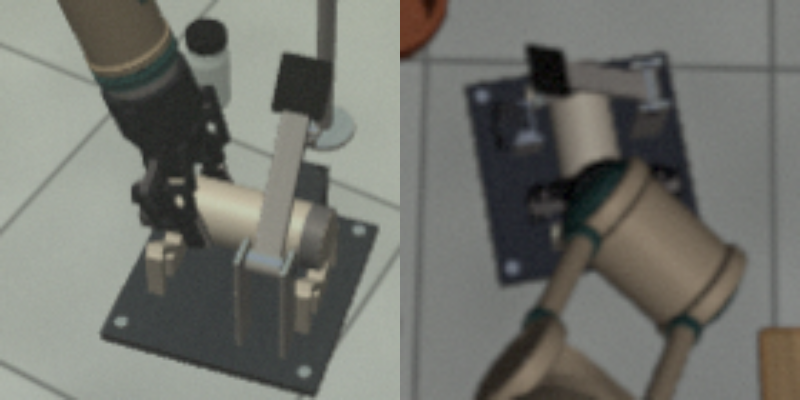

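The crop shows the filter under the raised arm and above both Vs. Now lowering gently until contact.

Call:
apply_moves:
  xyz:
    - [0.008, 0, 0.021]
    - [0.007, 0, 0.021]
    - [-0.002, 0, 0.006]
    - [-0.002, 0, 0.006]
    - [0, 0, 0]
    - [0, 0, 0]
  rot:
    - [0, 0, 0]
    - [0, 0, 0]
    - [0, 0, 0]
    - [0, 0, 0]
    - [0, 0, 0]
    - [0, 0, 0]
  hand: [-0.1, -0.1, -0.1, -0.1, -0.1, -0.1]

```text
clock: 18.38
position: [0.6012, -0.1131, 0.0588]
ee_rot: [-0.015, 0.98, 0.096, 0.174]
contact_force: [1.2, -1.9, -1.2]
width: 0.0544
gripper_force: 64.5
```

```bash
python3 - <<'E'
from k import *
s=status.get_state(); p,a=T(s); print((p-bpose(-.03,.0)).round(4),s["contact_force"])
print("down 1mm",(a.inv().apply([0,0,-.001])/.3).round(4))
E
```

```text
[0.0073 0.0015 0.0014] [ 1.24670016 -1.8900507  -1.17895117]
down 1mm [-0.0011 -0.      0.0031]
```

Call:
apply_moves:
  xyz:
    - [-0.001, 0, 0.003]
    - [-0.001, 0, 0.003]
    - [0, 0, 0]
  rot:
    - [0, 0, 0]
    - [0, 0, 0]
    - [0, 0, 0]
  hand: [-0.1, -0.1, -0.1]

```text
clock: 18.75
position: [0.6018, -0.1137, 0.058]
ee_rot: [-0.015, 0.98, 0.096, 0.175]
contact_force: [-2.1, -3.7, 4.6]
width: 0.0547
gripper_force: 65.3
```

Call:
apply_moves:
  xyz:
    - [-0.001, 0, 0.003]
    - [-0.001, 0, 0.003]
    - [0, 0, 0]
  rot:
    - [0, 0, 0]
    - [0, 0, 0]
    - [0, 0, 0]
  hand: [-0.1, -0.1, -0.1]

```text
clock: 19.12
position: [0.602, -0.1138, 0.0579]
ee_rot: [-0.014, 0.98, 0.096, 0.175]
contact_force: [-7.9, -4.0, 17.2]
width: 0.0544
gripper_force: 66.8
```

Call:
apply_moves:
  xyz:
    - [0.001, 0, -0.004]
    - [0, 0, 0]
    - [0, 0, 0]
    - [0, 0, 0]
    - [0, 0, 0]
    - [0, 0, 0]
    - [0, 0, 0]
    - [0, 0, 0]
  rot:
    - [0, 0, 0]
    - [0, 0, 0]
    - [0, 0, 0]
    - [0, 0, 0]
    - [0, 0, 0]
    - [0, 0, 0]
    - [0, 0, 0]
    - [0, 0, 0]
  hand: [-0.1, -0.1, 0.35, 0.4, 0.5, 0.65, 0.8, 0.9]
  force: 25

```text
clock: 20.12
position: [0.6003, -0.1124, 0.0556]
ee_rot: [-0.016, 0.98, 0.096, 0.173]
contact_force: [-0.1, 0.7, -0.7]
width: 0.0814
gripper_force: 0.0
```

```bash
python3 - <<'E'
from k import *
L,s=log(); p,a=T(s); print(s["width"],s["gripper_force"])
print("back 25mm per row x", (a.inv().apply([0,0,0])).round(3))
S,t=cam("scene"),cam("top")
cv2.imwrite("pics/c6.png",np.hstack([cv2.resize(S["pixels"][190:330,200:340,::-1],(400,400)),cv2.resize(t["pixels"][160:270,260:370,::-1],(400,400))]))
E
```

```text
q [-0.417, 0.359, 1.95, 0.368, 0.573, 0.673] p [0.6003, -0.1124, 0.0556] L [0.1368, 0.6297, 0.4211, 0.0604, 0.3645, -0.0, 0.0694] 7e-05 t 20.125 F [-0.1, 0.7, -0.7]
0.08141062852372867 0.0
back 25mm per row x [0. 0. 0.]
```

Call:
apply_moves:
  xyz:
    - [0, 0, -0.03]
    - [0, 0, -0.06]
    - [0, 0, -0.1]
    - [0, 0, -0.15]
    - [0, 0, -0.15]
    - [0, 0, -0.15]
    - [0, 0, 0]
    - [0, 0, 0]
  rot:
    - [0, 0, 0]
    - [0, 0, 0]
    - [0, 0, 0]
    - [0, 0, 0]
    - [0, 0, 0]
    - [0, 0, 0]
    - [0, 0, 0]
    - [0, 0, 0]
  hand: [0.9, 0.9, 0.9, 0.9, 0.9, 0.9, 0.9, 0.9]

```text
clock: 21.22
position: [0.5353, -0.1247, 0.2361]
ee_rot: [-0.016, 0.98, 0.096, 0.173]
contact_force: [1.1, 0.1, -0.4]
width: 0.0811
gripper_force: 0.0
```

```bash
python3 - <<'E'
from k import *
L,s=log(); p,a=T(s); print(s["width"])
S,t=cam("scene"),cam("top")
cv2.imwrite("pics/c6.png",np.hstack([cv2.resize(S["pixels"][190:330,200:340,::-1],(400,400)),cv2.resize(t["pixels"][160:270,260:370,::-1],(400,400))]))
def bw(x,y,z): return B*[1,1,0]+x*bx+y*np.array([-bx[1],bx[0],0])+[0,0,z]
e=lambda g,P:((proj(g,P)-([200,190] if g is S else [260,160]))*(400/140 if g is S else 400/110)+([0,0] if g is S else [400,0])).round(0).tolist()
print("foot centre, stub-end top edge, foot top edge:",e(S,[bw(.0825,0,.075),bw(-.0825,0,.103),bw(.0825,0,.103)]),e(t,[bw(-.0975,0,.086),bw(-.0825,0,.103),bw(.0825,0,.103)]))
E
```

```text
q [-0.503, 0.08, 1.8, 0.262, 1.004, 0.759] p [0.5353, -0.1247, 0.2361] L [0.1368, 0.6297, 0.4211, 0.0604, 0.3645, -0.0, 0.0694] 7e-05 t 21.225 F [1.1, 0.1, -0.4]
0.08111471755193818
foot centre, stub-end top edge, foot top edge: [[334.0, 254.0], [155.0, 188.0], [335.0, 233.0]] [[606.0, 251.0], [604.0, 231.0], [571.0, 57.0]]
```

View pics/c6.png

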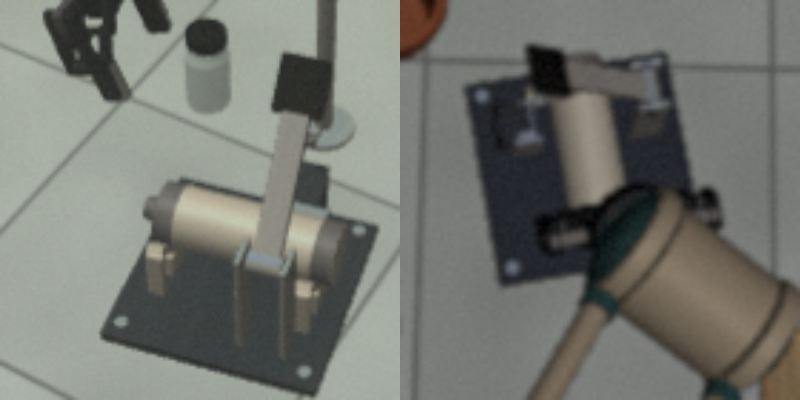

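The crop shows the cartridge lying in both Vs with the arm still up. I'll check its lengthwise centring from the brightness profile along its ridge.

```bash
python3 - <<'E'
from k import *
S=cam("scene"); im=cv2.cvtColor(S["pixels"],cv2.COLOR_RGB2GRAY).astype(np.float32)
def bw(x,y,z): return B*[1,1,0]+x*bx+y*np.array([-bx[1],bx[0],0])+[0,0,z]
xs=np.arange(-.12,.125,.006)
for y,z in((0,.103),(-.014,.0992),(-.022,.092)):
    uv=proj(S,[bw(x,y,z) for x in xs]).astype(np.float32)
    v=cv2.remap(im,uv[None,:,0],uv[None,:,1],1)[0]; print(y,[f"{1000*x:.0f}:{int(k)}" for x,k in zip(xs,v)])
E
```

```text
0 ['-120:165', '-114:164', '-108:163', '-102:163', '-96:161', '-90:161', '-84:157', '-78:129', '-72:106', '-66:106', '-60:146', '-54:181', '-48:180', '-42:182', '-36:179', '-30:180', '-24:180', '-18:179', '-12:181', '-6:178', '0:180', '6:178', '12:170', '18:139', '24:140', '30:138', '36:133', '42:150', '48:176', '54:178', '60:177', '66:159', '72:108', '78:103', '84:105', '90:74', '96:66', '102:67', '108:65', '114:79', '120:162']
-0.014 ['-120:168', '-114:168', '-108:167', '-102:167', '-96:163', '-90:156', '-84:114', '-78:104', '-72:119', '-66:120', '-60:152', '-54:185', '-48:186', '-42:186', '-36:188', '-30:187', '-24:189', '-18:188', '-12:189', '-6:189', '0:189', '6:189', '12:189', '18:143', '24:139', '30:139', '36:138', '42:137', '48:191', '54:191', '60:189', '66:173', '72:116', '78:118', '84:116', '90:73', '96:66', '102:63', '108:67', '114:89', '120:161']
-0.022 ['-120:170', '-114:167', '-108:169', '-102:167', '-96:165', '-90:160', '-84:76', '-78:82', '-72:91', '-66:94', '-60:120', '-54:149', '-48:148', '-42:147', '-36:150', '-30:148', '-24:151', '-18:150', '-12:152', '-6:150', '0:151', '6:144', '12:117', '18:139', '24:139', '30:139', '36:137', '42:113', '48:147', '54:130', '60:155', '66:139', '72:90', '78:90', '84:90', '90:72', '96:67', '102:65', '108:66', '114:113', '120:162']
```

The cartridge centre is about +4 mm lengthwise, so it is seated well. Now I'll shut the gripper and go above the paddle.

```bash
cat >> k.py <<'E'
av=pose(11.3,90,-1)
def bw(x,y,z): return B*[1,1,0]+x*bx+y*np.array([-bx[1],bx[0],0])+[0,0,z]
def tip(edeg,up=0):
    e=np.radians(edeg); y=-.06+.155*np.cos(e)-.005*np.sin(e); z=.114+.155*np.sin(e)+.005*np.cos(e)
    return bw(.042,y-.0145*np.clip(edeg/15,0,1),z+up)
E
python3 - <<'E'
from k import *
L,s=log(); p,a=T(s); up=p+[0,0,.09]; amid=a
print("raise+untilt"); print(rows(p,a,up,av,4).round(3).tolist())
print("over"); print(rows(up,av,tip(50,.06),av,3).round(3).tolist(),tip(50,.06))
q=s["qpos"]
for e in(50,30,10,0,-5): q,er=ik(tip(e),av,L,q); print(e,q.round(2),round(er,4),tip(e).round(3))
E
```

```text
q [-0.503, 0.083, 1.801, 0.262, 1.004, 0.759] p [0.5353, -0.1244, 0.2346] L [0.1368, 0.6297, 0.4211, 0.0604, 0.3645, -0.0, 0.0694] 7e-05 t 21.375 F [0.4, -0.3, -0.4]
raise+untilt
[[0.025, 0.0, -0.071, 0.0, -0.083, -0.0], [0.019, 0.0, -0.072, 0.0, -0.083, -0.0], [0.013, 0.0, -0.074, 0.0, -0.083, -0.0], [0.006, 0.0, -0.075, 0.0, -0.083, -0.0]]
over
[[0.139, -0.022, 0.032, 0.0, 0.0, 0.0], [0.139, -0.022, 0.032, 0.0, 0.0, 0.0], [0.139, -0.022, 0.032, 0.0, 0.0, 0.0]] [ 0.6540118  -0.08088135  0.29595083]
50 [-0.23  0.4   1.3   0.    1.44  1.15] 0.0 [ 0.654 -0.081  0.236]
30 [-0.18  0.41  1.4  -0.    1.34  1.2 ] 0.0 [ 0.647 -0.046  0.196]
10 [-0.14  0.43  1.48 -0.    1.23  1.23] 0.0 [ 0.642 -0.021  0.146]
0 [-0.12  0.45  1.53 -0.    1.17  1.25] 0.0 [ 0.64  -0.009  0.119]
-5 [-0.12  0.46  1.54 -0.    1.14  1.25] 0.0 [ 0.64  -0.009  0.105]
```

Call:
apply_moves:
  xyz:
    - [0.025, 0, -0.071]
    - [0.019, 0, -0.072]
    - [0.013, 0, -0.074]
    - [0.006, 0, -0.075]
    - [0, 0, 0]
    - [0, 0, 0]
    - [0, 0, 0]
    - [0, 0, 0]
  rot:
    - [0, -0.083, 0]
    - [0, -0.083, 0]
    - [0, -0.083, 0]
    - [0, -0.083, 0]
    - [0, 0, 0]
    - [0, 0, 0]
    - [0, 0, 0]
    - [0, 0, 0]
  hand: [-1, -1, -1, -1, -1, -1, -1, -1]

```text
clock: 22.38
position: [0.5345, -0.1249, 0.3257]
ee_rot: [0.001, 0.995, 0.097, 0.0]
contact_force: [0.1, 0.5, 0.6]
width: -0.0
gripper_force: 0.0
```

Call:
apply_moves:
  xyz:
    - [0.139, -0.022, 0.032]
    - [0.139, -0.022, 0.032]
    - [0.139, -0.022, 0.032]
    - [0, 0, 0]
    - [0, 0, 0]
  rot:
    - [0, 0, 0]
    - [0, 0, 0]
    - [0, 0, 0]
    - [0, 0, 0]
    - [0, 0, 0]
  hand: [-1, -1, -1, -1, -1]

```text
clock: 23.0
position: [0.6535, -0.0814, 0.2974]
ee_rot: [0.001, 0.995, 0.098, 0.0]
contact_force: [0.3, 0.1, 0.4]
width: -0.0002
gripper_force: 0.0
```

```bash
python3 - <<'E'
from k import *
L,s=log(); p,a=T(s); print(s["width"],(p-tip(50,.06)).round(4))
x,b=p,a
for e in(50,47,43,39,35,31,27,23,19,15,12,9,7,5,3,1,-1):
    y=tip(e,.0); print(e,rows(x,b,y,av,1)[0].round(4).tolist(),y.round(4)); x,b=y,av
E
```

```text
q [-0.229, 0.38, 1.19, -0.002, 1.571, 1.147] p [0.6535, -0.0814, 0.2974] L [0.1368, 0.6297, 0.4211, 0.0604, 0.3645, -0.0, 0.0694] 8e-05 t 23.0 F [0.3, 0.1, 0.4]
-0.00023543435704554902 [-0.0005 -0.0005  0.0014]
50 [0.002, -0.0017, 0.2047, 0.0018, -0.0001, -0.0017] [ 0.654  -0.0809  0.236 ]
47 [-0.0, -0.0208, 0.0173, 0.0, 0.0, 0.0] [ 0.6528 -0.0748  0.2308]
43 [-0.0, -0.0263, 0.0247, 0.0, 0.0, 0.0] [ 0.6512 -0.067   0.2234]
39 [0.0, -0.0245, 0.0265, 0.0, 0.0, 0.0] [ 0.6498 -0.0598  0.2154]
35 [-0.0, -0.0226, 0.0281, 0.0, 0.0, 0.0] [ 0.6485 -0.0531  0.207 ]
31 [0.0, -0.0206, 0.0296, 0.0, 0.0, 0.0] [ 0.6473 -0.0471  0.1981]
27 [0.0, -0.0185, 0.031, 0.0, 0.0, 0.0] [ 0.6462 -0.0416  0.1888]
23 [0.0, -0.0163, 0.0322, 0.0, 0.0, 0.0] [ 0.6452 -0.0368  0.1792]
19 [-0.0, -0.014, 0.0333, 0.0, 0.0, 0.0] [ 0.6444 -0.0327  0.1692]
15 [0.0, -0.0117, 0.0341, 0.0, 0.0, 0.0] [ 0.6437 -0.0293  0.1589]
12 [0.0, -0.0168, 0.0261, 0.0, 0.0, 0.0] [ 0.6427 -0.0243  0.1511]
9 [0.0, -0.0155, 0.0264, 0.0, 0.0, 0.0] [ 0.6418 -0.0198  0.1432]
7 [-0.0, -0.0095, 0.0178, 0.0, 0.0, 0.0] [ 0.6412 -0.017   0.1379]
5 [0.0, -0.0089, 0.0179, 0.0, 0.0, 0.0] [ 0.6407 -0.0144  0.1325]
3 [0.0, -0.0083, 0.0179, 0.0, 0.0, 0.0] [ 0.6402 -0.0119  0.1271]
1 [-0.0, -0.0077, 0.018, 0.0, 0.0, 0.0] [ 0.6398 -0.0097  0.1217]
-1 [0.0, -0.0038, 0.018, 0.0, 0.0, 0.0] [ 0.6396 -0.0085  0.1163]
```

Call:
apply_moves:
  xyz:
    - [0.002, 0, 0.07]
    - [0, -0.002, 0.07]
    - [0, 0, 0.04]
    - [0, 0, 0.024]
    - [0, 0, 0]
    - [0, 0, 0]
  rot:
    - [0, 0, 0]
    - [0, 0, 0]
    - [0, 0, 0]
    - [0, 0, 0]
    - [0, 0, 0]
    - [0, 0, 0]
  hand: [-1, -1, -1, -1, -1, -1]

```text
clock: 23.75
position: [0.6552, -0.0807, 0.2373]
ee_rot: [0.001, 0.995, 0.098, 0.002]
contact_force: [-0.1, 0.6, 1.2]
width: -0.0001
gripper_force: 0.0
```

Call:
apply_moves:
  xyz:
    - [0, -0.021, 0.017]
    - [0, -0.026, 0.025]
    - [0, -0.0245, 0.0265]
    - [0, 0, 0]
    - [0, 0, 0]
  rot:
    - [0, 0, 0]
    - [0, 0, 0]
    - [0, 0, 0]
    - [0, 0, 0]
    - [0, 0, 0]
  hand: [-1, -1, -1, -1, -1]

```text
clock: 24.38
position: [0.6508, -0.0594, 0.2161]
ee_rot: [0.001, 0.995, 0.098, 0.001]
contact_force: [-0.3, -0.6, 4.1]
width: -0.0
gripper_force: 1.7
```

Call:
apply_moves:
  xyz:
    - [0, -0.0225, 0.028]
    - [0, -0.0205, 0.0295]
    - [0, -0.0185, 0.031]
    - [0, -0.0165, 0.032]
    - [0, -0.014, 0.0335]
    - [0, 0, 0]
    - [0, 0, 0]
  rot:
    - [0, 0, 0]
    - [0, 0, 0]
    - [0, 0, 0]
    - [0, 0, 0]
    - [0, 0, 0]
    - [0, 0, 0]
    - [0, 0, 0]
  hand: [-1, -1, -1, -1, -1, -1, -1]

```text
clock: 25.25
position: [0.6451, -0.0321, 0.1696]
ee_rot: [0.001, 0.995, 0.098, 0.0]
contact_force: [-0.6, 1.6, 4.9]
width: 0.0001
gripper_force: 2.1
```

Call:
apply_moves:
  xyz:
    - [0, -0.0115, 0.034]
    - [0, -0.017, 0.026]
    - [0, -0.0155, 0.026]
    - [0, 0, 0]
    - [0, 0, 0]
  rot:
    - [0, 0, 0]
    - [0, 0, 0]
    - [0, 0, 0]
    - [0, 0, 0]
    - [0, 0, 0]
  hand: [-1, -1, -1, -1, -1]

```text
clock: 25.88
position: [0.643, -0.0203, 0.1437]
ee_rot: [0.002, 0.995, 0.098, 0.001]
contact_force: [0.1, -3.8, 4.3]
width: -0.0002
gripper_force: 2.3
```

```bash
python3 - <<'E'
from k import *
L,s=log(); p,a=T(s); print((p-tip(9)).round(4),s["contact_force"],s["moment"])
S=cam("scene"); cv2.imwrite("pics/c7.png",S["pixels"][...,::-1])
E
```

```text
q [-0.138, 0.432, 1.487, -0.003, 1.22, 1.238] p [0.643, -0.0203, 0.1437] L [0.1368, 0.6297, 0.4211, 0.0604, 0.3645, -0.0, 0.0694] 8e-05 t 25.875 F [0.1, -3.8, 4.3]
[ 0.0011 -0.0005  0.0005] [ 0.10529852 -3.83293362  4.34004462] [-0.62777939 -0.13864461  0.06434899]
```

Call:
apply_moves:
  xyz:
    - [0, -0.0095, 0.012]
    - [0, -0.003, 0.006]
    - [0, 0, 0]
  rot:
    - [0, 0, 0]
    - [0, 0, 0]
    - [0, 0, 0]
  hand: [-1, -1, -1]

```text
clock: 26.3
position: [0.6427, -0.0174, 0.1391]
ee_rot: [0.002, 0.995, 0.098, 0.002]
contact_force: [1.0, -6.4, 7.3]
width: 0.0004
gripper_force: 3.5
```

Call:
apply_moves:
  xyz:
    - [0, -0.002, 0.005]
    - [0, 0, 0]
  rot:
    - [0, 0, 0]
    - [0, 0, 0]
  hand: [-1, -1]

```text
clock: 26.55
position: [0.6427, -0.0171, 0.1379]
ee_rot: [0.003, 0.995, 0.098, 0.002]
contact_force: [0.9, -6.3, 7.8]
width: -0.0001
gripper_force: 4.0
```

Call:
apply_moves:
  xyz:
    - [0, -0.002, 0.005]
    - [0, 0, 0]
  rot:
    - [0, 0, 0]
    - [0, 0, 0]
  hand: [-1, -1]

```text
clock: 26.8
position: [0.6427, -0.0169, 0.1365]
ee_rot: [0.003, 0.995, 0.098, 0.002]
contact_force: [0.5, -7.9, 7.6]
width: 0.0001
gripper_force: 4.2
```

Call:
apply_moves:
  xyz:
    - [0, -0.002, 0.005]
    - [0, 0, 0]
  rot:
    - [0, 0, 0]
    - [0, 0, 0]
  hand: [-1, -1]

```text
clock: 27.05
position: [0.6427, -0.0162, 0.1351]
ee_rot: [0.003, 0.995, 0.098, 0.002]
contact_force: [-0.8, -6.2, 8.3]
width: -0.0
gripper_force: 4.4
```

Call:
apply_moves:
  xyz:
    - [0, 0.002, 0.005]
    - [0, 0, 0]
  rot:
    - [0, 0, 0]
    - [0, 0, 0]
  hand: [-1, -1]

```text
clock: 27.3
position: [0.6426, -0.0161, 0.1338]
ee_rot: [0.002, 0.995, 0.098, 0.002]
contact_force: [0.3, -6.0, 9.8]
width: 0.0
gripper_force: 4.7
```

Call:
apply_moves:
  xyz:
    - [0, 0.002, 0.005]
    - [0, 0, 0]
  rot:
    - [0, 0, 0]
    - [0, 0, 0]
  hand: [-1, -1]

```text
clock: 27.55
position: [0.6426, -0.016, 0.1324]
ee_rot: [0.002, 0.995, 0.098, 0.002]
contact_force: [-0.4, -4.3, 9.4]
width: -0.0003
gripper_force: 5.0
```

Call:
apply_moves:
  xyz:
    - [0, 0, 0.005]
    - [0, 0, 0]
  rot:
    - [0, 0, 0]
    - [0, 0, 0]
  hand: [-1, -1]

```text
clock: 27.8
position: [0.6426, -0.0159, 0.131]
ee_rot: [0.002, 0.995, 0.098, 0.002]
contact_force: [-0.6, -4.0, 11.1]
width: -0.0001
gripper_force: 5.4
```

Call:
apply_moves:
  xyz:
    - [0, 0, 0.005]
    - [0, 0, 0]
  rot:
    - [0, 0, 0]
    - [0, 0, 0]
  hand: [-1, -1]

```text
clock: 28.05
position: [0.6426, -0.0157, 0.1297]
ee_rot: [0.001, 0.995, 0.098, 0.002]
contact_force: [-0.5, -3.3, 11.1]
width: -0.0
gripper_force: 5.7
```

Call:
apply_moves:
  xyz:
    - [0, 0, 0.005]
    - [0, 0, 0]
  rot:
    - [0, 0, 0]
    - [0, 0, 0]
  hand: [-1, -1]

```text
clock: 28.3
position: [0.6425, -0.0156, 0.1284]
ee_rot: [0.001, 0.995, 0.098, 0.002]
contact_force: [-1.0, -3.4, 11.7]
width: 0.0002
gripper_force: 6.2
```

Call:
apply_moves:
  xyz:
    - [0, 0, 0.005]
    - [0, 0, 0]
  rot:
    - [0, 0, 0]
    - [0, 0, 0]
  hand: [-1, -1]

```text
clock: 28.55
position: [0.6425, -0.0155, 0.1265]
ee_rot: [0.001, 0.995, 0.098, 0.002]
contact_force: [-0.2, -2.7, 10.3]
width: -0.0004
gripper_force: 5.2
```

Call:
apply_moves:
  xyz:
    - [0, 0, 0.005]
    - [0, 0, 0]
  rot:
    - [0, 0, 0]
    - [0, 0, 0]
  hand: [-1, -1]

```text
clock: 28.8
position: [0.6424, -0.0153, 0.1242]
ee_rot: [0.001, 0.995, 0.098, 0.001]
contact_force: [0.3, -2.9, 6.9]
width: -0.0004
gripper_force: 3.3
```

The force peaked near 12 N and is now dropping, with the hold about 6 mm past the peak.

Call:
apply_moves:
  xyz:
    - [0, 0, 0.005]
    - [0, 0, 0]
  rot:
    - [0, 0, 0]
    - [0, 0, 0]
  hand: [-1, -1]

```text
clock: 29.05
position: [0.6424, -0.0152, 0.1222]
ee_rot: [0.001, 0.995, 0.098, 0.001]
contact_force: [1.2, -3.9, 4.0]
width: -0.0
gripper_force: 2.6
```

Call:
apply_moves:
  xyz:
    - [0, 0, 0.004]
    - [0, 0, 0]
  rot:
    - [0, 0, 0]
    - [0, 0, 0]
  hand: [-1, -1]

```text
clock: 29.3
position: [0.6424, -0.0152, 0.1207]
ee_rot: [0.001, 0.995, 0.098, 0.001]
contact_force: [1.8, -3.3, 4.0]
width: 0.0001
gripper_force: 2.1
```

Call:
apply_moves:
  xyz:
    - [0, 0, 0.004]
    - [0, 0, 0]
  rot:
    - [0, 0, 0]
    - [0, 0, 0]
  hand: [-1, -1]

```text
clock: 29.55
position: [0.6421, -0.015, 0.1192]
ee_rot: [0.001, 0.995, 0.098, 0.001]
contact_force: [1.3, -2.0, 3.4]
width: -0.0001
gripper_force: 1.6
```

Call:
apply_moves:
  xyz:
    - [0, 0, 0.003]
    - [0, 0, 0]
  rot:
    - [0, 0, 0]
    - [0, 0, 0]
  hand: [-1, -1]

```text
clock: 29.8
position: [0.6421, -0.0149, 0.1182]
ee_rot: [0.001, 0.995, 0.098, 0.001]
contact_force: [1.7, -0.4, 2.9]
width: 0.0001
gripper_force: 1.2
```

Call:
apply_moves:
  xyz:
    - [0, 0, -0.007]
    - [0, 0, -0.007]
    - [0, 0, 0]
  rot:
    - [0, 0, 0]
    - [0, 0, 0]
    - [0, 0, 0]
  hand: [-1, -1, -1]

```text
clock: 30.18
position: [0.6416, -0.0152, 0.1225]
ee_rot: [0.001, 0.995, 0.098, 0.0]
contact_force: [1.0, 1.1, 0.4]
width: -0.0
gripper_force: 0.0
```

Call:
apply_moves:
  xyz:
    - [0, 0, -0.007]
    - [0, 0, -0.007]
    - [0, 0, 0]
  rot:
    - [0, 0, 0]
    - [0, 0, 0]
    - [0, 0, 0]
  hand: [-1, -1, -1]

```text
clock: 30.55
position: [0.6423, -0.0154, 0.1272]
ee_rot: [0.001, 0.995, 0.098, 0.001]
contact_force: [0.0, -1.4, -0.7]
width: 0.0003
gripper_force: 0.0
```

Call:
apply_moves:
  xyz:
    - [0, 0, -0.03]
    - [0, 0, -0.08]
    - [0, 0, -0.12]
    - [-0.1, 0, -0.15]
    - [-0.15, 0, -0.1]
    - [-0.15, 0, 0]
    - [0, 0, 0]
    - [0, 0, 0]
  rot:
    - [0, 0, 0]
    - [0, 0, 0]
    - [0, 0, 0]
    - [0, 0, 0]
    - [0, 0, 0]
    - [0, 0, 0]
    - [0, 0, 0]
    - [0, 0, 0]
  hand: [-1, -1, -1, -1, -1, -1, -1, -1]

```text
clock: 31.55
position: [0.5247, -0.0385, 0.2715]
ee_rot: [0.001, 0.995, 0.098, 0.002]
contact_force: [0.4, 0.3, -0.1]
width: 0.0
gripper_force: 0.0
```

```bash
python3 - <<'E'
from k import *
s=status.get_state(); print(s["clock"],s["position"].round(3),s["contact_force"].round(1),s["qd"].round(3))
for n in("scene","top"):
    S=cam(n); im=cv2.cvtColor(S["pixels"],cv2.COLOR_RGB2GRAY).astype(np.float32)
    def samp(P):
        uv=proj(S,P).astype(np.float32); return cv2.remap(im,uv[None,:,0],uv[None,:,1],1)[0].astype(int).tolist()
    print(n,"paddle along arm if level (y 55..135):",samp([bw(.042,y,.118) for y in np.arange(.02,.14,.01)]))
    print(n,"old paddle spot:",samp([bw(.042,.0358,.236)]))
    xs=np.arange(-.12,.125,.006); print([f"{1000*x:.0f}:{k}" for x,k in zip(xs,samp([bw(x,-.014,.0992) for x in xs]))])
    for nm,P in dict(jar=(.458,.082,.095),can=(.629,-.406,.135),pot=(.752,.079,.105),soap=(.5,-.446,.19)).items(): pass
    a=cv2.imread(f"pics/{n}0.png"); d=cv2.absdiff(cv2.cvtColor(a,cv2.COLOR_BGR2GRAY),im.astype(np.uint8))
    for nm,P in dict(jar=(.458,.082,.05),can=(.629,-.406,.07),pot=(.752,.079,.05),nozzle=(.421,.414,.06),soap=(.5,-.446,.1),brush=(.379,-.308,.04)).items():
        u,v=proj(S,P)[0].astype(int); print(nm,int(d[v-14:v+14,u-14:u+14].mean()),end=" ")
    print()
E
```

```text
31.55 [ 0.525 -0.039  0.271] [ 0.4  0.3 -0.1] [ 0.007  0.025 -0.014 -0.001 -0.001 -0.001]
scene paddle along arm if level (y 55..135): [143, 144, 142, 141, 142, 96, 44, 46, 45, 47, 93, 137]
scene old paddle spot: [165]
['-120:166', '-114:164', '-108:165', '-102:163', '-96:162', '-90:152', '-84:112', '-78:104', '-72:115', '-66:117', '-60:149', '-54:183', '-48:186', '-42:184', '-36:185', '-30:184', '-24:186', '-18:183', '-12:185', '-6:186', '0:186', '6:187', '12:187', '18:184', '24:148', '30:147', '36:146', '42:143', '48:142', '54:186', '60:186', '66:167', '72:114', '78:117', '84:115', '90:71', '96:67', '102:62', '108:65', '114:89', '120:159']
jar 1 can 1 pot 2 nozzle 2 soap 1 brush 1 
top paddle along arm if level (y 55..135): [122, 121, 117, 113, 110, 106, 105, 102, 97, 97, 79, 86]
top old paddle spot: [104]
['-120:122', '-114:71', '-108:39', '-102:34', '-96:40', '-90:45', '-84:56', '-78:48', '-72:71', '-66:71', '-60:85', '-54:124', '-48:130', '-42:132', '-36:129', '-30:129', '-24:130', '-18:86', '-12:47', '-6:65', '0:86', '6:100', '12:109', '18:115', '24:118', '30:119', '36:117', '42:107', '48:91', '54:86', '60:100', '66:101', '72:95', '78:94', '84:88', '90:75', '96:87', '102:124', '108:128', '114:128', '120:126']
jar 16 can 2 pot 4 nozzle 3 soap 2 brush 2
```

The paddle is level and held (dark at y 75–115 mm in the scene view). The cartridge hasn't moved and the other things stand where they were. Handing in.

```bash
python3 -c "
from rig import job
print(job.sign_off())"
```

```text
the job is handed in; nothing more can be done
None
```

The cartridge lies in both V supports, about 4 mm off centre lengthwise, and the arm is latched down; the press peaked near 12 N, the other things did not move, and the job is handed in (no verdict was returned).

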